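# Level, index and stock the spice carousel

## Task

Get the spice carousel ready for service. First screw its levelling foot down until its rubber pad just touches the worktop; then draw the red spring pin, turn the wheel clockwise one hole to the yellow-marked filling hole and let the pin drop home in it. With the wheel locked there, stand every loose spice tin (small and round, with a coloured lid) upright in an empty bay of the wheel, then draw the pin again and index the wheel on to the green-marked serving hole with the pin fully home; the spice tins must stay standing in the bays, and the mug, the food tin, the honey jar and the tea caddy at the back must be left where they are.

Things in the scene. Friction and masses are not known exactly. Their poses are not given: they have to be found in the camera images.
- wheel_floor (a point): carousel: light wooden wheel, 216 mm across, on a grey stand (fixed to the worktop) with an aluminium index plate round its front. The point is on the wheel's vertical axis, on its floor, 42 mm above the worktop; axes turn with the wheel. Rim 10 mm above the floor, 106 mm from the axis; a central post with a black ball rises 55 mm above the floor
- wheel (a joint): turn of the wheel, rad, growing clockwise seen from above: 0 at the white-marked hole (start), 1.047 at the yellow-marked filling hole, 2.094 at the green-marked serving hole. Turns easily (about 1 N at the pin knob) when the pin is drawn; in a hole the pin locks it to within about 0.01 rad
- pin_knob (a point): red upright knob of the spring pin, 25 mm diameter, 42 mm tall (84 to 126 mm above the worktop with the pin home); the point is at its centre. It stands on an arm of the wheel, 140 mm from the wheel's axis, and goes round with it: pull it straight up to draw the pin, carry it round the axis to turn the wheel, let it down over the next hole
- pin (a joint): lift of the pin, m: 0 fully home in a hole, 0.008 when it rides on top of the index plate between holes, 0.016 at its upper stop. The spring pushes it down with 4 N at 0 and 8 N at the stop
- foot_screw (a joint): turn of the levelling screw, rad, growing clockwise seen from above; a turn clockwise lowers the foot by 12 mm a revolution. The rubber pad just touches the worktop at 3.40; further on it is squashed (soft, no hard stop until 6.0). The screw stays where it is left (friction 0.05 Nm)
- foot_grip (a point): black bar knob on top of the levelling screw, at the left end of the stand's long arm, 180 mm from the wheel's axis: 46 mm long along its own x, 12 mm thick along its own y, 26 mm high; the point is at its centre, 1 mm over half-way up, 66 mm above the worktop when the screw is at 0; it sinks as it is screwed. A white stroke marks its +x end
- foot_bottom (a point): centre of the underside of the foot's 32 mm rubber pad; its z is its height over the worktop
- bay_1 (a point): middle of the floor of the first empty bay, 69 mm from the wheel's axis; turns with the wheel. The wheel has six 60-degree bays parted by 5 mm high, 3 mm thick radial strips; the three other bays hold built-in steel canisters with wooden lids, 61 mm tall
- bay_2 (a point): middle of the floor of the second empty bay, 69 mm from the axis
- bay_3 (a point): middle of the floor of the third empty bay, 69 mm from the axis
- tin_a_center (a point): loose spice tin with a red lid: plain cylinder, 46 mm diameter, 36 mm tall, about 0.09 kg, lid fixed on, stands upright; the point is at its centre, half-way up (18 mm); its z is the tin's axis. May be absent
- tin_b_center (a point): loose spice tin with a green lid; same size and point as the first. May be absent
- tin_c_center (a point): loose spice tin with a yellow lid; same size and point as the first. May be absent
- mug: bystander: green and white mug at the back left, 99 mm tall; origin at its foot
- tuna: bystander: round food tin at the back right, 86 mm diameter, 40 mm tall; origin at its foot
- honey: bystander: jar with a black lid at the back right, 86 mm tall; origin at its foot
- caddy: bystander: green and cream tea caddy at the back right, 98 mm tall; origin at its foot
There are look-alikes about, which are no part of the job. What is shaped like the part that bears tin_c_center but blue or orange is not meant. What is shaped like the part that bears tin_b_center but orange is not meant.

How it is judged:
By the outcome, as a careful person would: the job done as asked, in the order asked, and still so for the second after the job is handed in, with the robot touching nothing.
Of tin_a, tin_b, tin_c only 2 to 3 are there at a start; the rules pass over those that are not, and their reading is None.
At some moment in a run one of tin_a, tin_b, tin_c may be knocked a few centimetres aside while the robot is not near it.
It also fails if it takes over 208 s, if anything falls off the work surface, if the arm or the gripper's body presses on something with over 40 N, if the wrist force passes 120 N, or if a joint passes its speed limit or range.

## Robot

A 6-joint arm with a two-finger parallel gripper is mounted at the origin on a cart in front of the work surface, level with it; the furniture and walls round the work are solid. World frame = base frame: x ahead of the robot, y to its left, z up, the work surface at z = 0. Lengths are in m, angles in rad, forces in N, time in s.
With the tool pointing down it reaches from about 0.15 to 0.775 m from the base axis. Payload 6.1 kg.
Tool frame: the origin (TCP) lies at the centre of the arm's flange, where the gripper is bolted on; the fingertips stand 173 mm ahead of it and the grasp point (between the pads) lies 155 mm ahead of it; z points along the fingers, y is the line along which they close (so a half turn about z gives the same grasp; the last joint's range is limited). The gripper opens to 85 mm and grips with 20 to 120 N. Pads are 22 mm wide; open, the fingers measure 114 mm over their backs; the gripper's body (76 mm by 85 mm) begins 54 mm behind the grasp point. The pads swing forward as they close: fully open they stand 13 mm farther back than shut.
Start: joints at [1.29, 0.126, -0.04, 1.405, 0, 1.571], TCP at [0.145, 0.504, 0.405] pointing down, gripper open.
Joint ranges: [-2.72, 2.72], [-0.95, 1.95], [-1.27, 1.35], [-1.78, 2.02], [-1.46, 1.47], [-3.14, 3.14]. Speed limits (rad/s): [2.39, 2.39, 3.01, 3.14, 3.14, 3.14].

## Interface

Orientations are given as a rotation vector (axis times angle).
In Python, from workcell import * gives the robot as it stands. The module is installed in compiled form; this text tells all that it offers.
- The arm moves only by the shell command python3 -m crank 'ROWS' [FORCE]. ROWS is JSON, a list of rows, each an object with "gripper": the opening in per cent of the stroke, from 0 (shut) to 100 (fully open); "delta_pos": the shift along the tool's x, y, z in units of 25 mm (1.0 is 25 mm), a list of three; "yaw": the turn about the tool's z in degrees. In form: [{"gripper": gripper, "delta_pos": [tx, ty, tz], "yaw": yaw}, ...]. A call has 1 to 12 rows; each row is the pose to reach, as a shift and turn from the pose commanded when the call began, along the tool's axes at that moment; what a row does not reach only later rows make up. A row lasts 1/8 s, in which the tool goes at most 62.5 mm and 10.7 degrees, less where a joint would pass 70% of its speed; a pose out of reach is approached as far as the arm can. A call with a gripper value outside its range is refused whole. The fingers move at their own pace and stop on an object; FORCE is the grip in N (left out, the last holds). Time passes only in rows, so rows that repeat a pose let the fingers close. It gives the time, the measured TCP pose, the force, the opening and the grip force at its end, in the units of the state.
- get_obs(): the state, without advancing time (a new reading comes with each control period).
- capture(name): name is "scene" or "side" or "wrist"; returns a dict with "pixels" (384x512x3 uint8, red, green, blue), "camera_matrix" (3x3 intrinsics, pixels), "extrinsics" (4x4, takes a point from camera to world coordinates). Camera axes: x right, y up, looking along -z (the intrinsics and any distortion apply to the point x, -y, -z); pixel columns grow to the right and rows downward; lengths in m; the calibration is good to about 2 mm. A picture is of the moment at which its call begins. There is no depth.
- hand_in(): hands the job in; it is judged then, once.
Trained networks look in the newest picture that a camera, given by its name, has taken for a name from the list of things; names that differ only in an ending like _2 or _b are one class to them, and where a whole thing is asked for, a point or a joint stands for the part that bears it (a point fixed in the world has none). Each returns a list of dicts, best first, with "p" (0 to 1); they miss things now and then, are a little off and sometimes report something else, mostly with a low value. They report only what shows in the picture. A call takes as long as a camera call. They do not tell look-alikes from the thing itself.
- outline_of(camera, target): "pixels" (384x512 bool, what is visible of it) and "uv" ([column, row] in pixels, amid what is visible of it).
The state is a dict: "time": time; "q": joint angles; "joint_vel": joint speeds; "tau": joint torques, N m; "eef_pos": TCP position; "tcp_rot": TCP orientation; "contact_force": force on the tool from outside, world axes, zero at the start; "moment": the same for the moment, N m; "finger_gap": opening from 0.0 (shut) to 1.0 (fully open); "gripper_force": force on a finger pad.
Only numpy, scipy, OpenCV 4.12 (cv2) and the standard library are available. Lean on these libraries where they do the work, as an engineer would, in place of code of your own. Each camera call takes 0.05 s, during which the arm holds its last target. There are 200 camera calls.

## Working session

There is one attempt and no reset: what is moved stays moved. The work goes in short steps, Python scripts to look and compute and a shell command to move; the robot and the scene stay as the last step left them, time stands still between calls to the robot, and variables do not carry over. Pictures are saved under pics/ and viewed, at most 14 in all, crops included, and the job is handed in when it is done.

```bash
mkdir -p pics; cat > h.py <<'E'
from workcell import *
import numpy as np, cv2
from scipy.spatial.transform import Rotation as R
def save(cam,name):
    c=capture(cam); cv2.imwrite(f'pics/{name}.png',c['pixels'][:,:,::-1]); return c
def ray(c,uv):
    K=c['camera_matrix'];E=c['extrinsics']
    d=np.linalg.solve(K,[uv[0],uv[1],1.]); d=np.array([d[0],-d[1],-d[2]])
    return E[:3,3],E[:3,:3]@d
def atz(c,uv,z):
    o,d=ray(c,uv); return o+d*(z-o[2])/d[2]
def proj(c,p):
    E=c['extrinsics'];q=E[:3,:3].T@(np.array(p)-E[:3,3]);q=c['camera_matrix']@[q[0],-q[1],-q[2]];return q[:2]/q[2]
def tool(dw):  # world shift -> tool units
    return R.from_rotvec(get_obs()['tcp_rot']).inv().apply(dw)/0.025
E
python3 - <<'E'
from h import *
o=get_obs();print(o);print(R.from_rotvec(o['tcp_rot']).as_matrix().round(3))
for n in ('scene','side'):
    c=save(n,n+'0')
    print(n,c['camera_matrix'],c['extrinsics'].round(3))
    for t,z in (('wheel',.042),('pin_knob',.105),('foot_grip',.066),('tin_a_center',.018),('tuna',.02)):
        for r in outline_of(n,t)[:6]: print(t,round(r['p'],2),np.round(r['uv']),atz(c,r['uv'],z).round(3),r['pixels'].sum())
a=cv2.imread('pics/scene0.png')
E
```

```text
{'time': 0.0, 'q': array([ 1.29002365e+00,  1.26395421e-01, -4.06146182e-02,  1.40540339e+00,
        4.41412524e-06,  1.57078183e+00]), 'joint_vel': array([ 0.00103592,  0.00147825,  0.00116079, -0.00268255, -0.00260362,
        0.00130104]), 'tau': array([-1.64595454e-03, -4.35915327e+01,  3.52924705e+01,  1.73818879e-02,
       -2.67079058e-04,  2.96377749e-07]), 'eef_pos': array([0.14543976, 0.5043163 , 0.40391713]), 'tcp_rot': array([-4.39534473e-01, -3.11045950e+00,  2.51398720e-03]), 'contact_force': array([-0.68280794, -0.2887283 ,  0.18437654]), 'moment': array([ 0.00808933,  0.02392301, -0.0433679 ]), 'gripper_force': 0.0, 'finger_gap': 0.9993707647238009}
[[-0.961  0.277 -0.   ]
 [ 0.277  0.961 -0.002]
 [ 0.    -0.002 -1.   ]]
scene [[370.58693335   0.         254.34661314]
 [  0.         370.58693335 189.4723707 ]
 [  0.           0.           1.        ]] [[-0.878  0.374 -0.298  0.252]
 [-0.478 -0.684  0.551  0.641]
 [ 0.002  0.626  0.78   1.033]
 [ 0.     0.     0.     1.   ]]
wheel 0.67 [258. 219.] [0.561 0.043 0.042] 3248
pin_knob 0.47 [255. 215.] [0.556 0.073 0.105] 
[... 246 characters left out ...]
7 -0.136  0.018] 93
tin_a_center 0.7 [163. 284.] [0.703 0.363 0.018] 1090
tin_a_center 0.61 [256. 218.] [0.578 0.028 0.018] 3322
tin_a_center 0.51 [316. 173.] [ 0.478 -0.25   0.018] 158
tuna 0.8 [291. 126.] [ 0.664 -0.435  0.02 ] 383
side [[462.88323966   0.         252.58793168]
 [  0.         462.88323966 192.1096966 ]
 [  0.           0.           1.        ]] [[ 0.95   0.272 -0.155  0.344]
 [-0.313  0.82  -0.479 -0.833]
 [-0.003  0.504  0.864  1.561]
 [ 0.     0.     0.     1.   ]]
foot_grip 0.62 [220. 150.] [0.55  0.217 0.066] 54
foot_grip 0.57 [315. 264.] [ 0.725 -0.342  0.066] 381
tin_a_center 0.64 [236. 272.] [ 0.466 -0.267  0.018] 147
tuna 0.64 [310. 300.] [ 0.672 -0.442  0.02 ] 568
```

View pics/scene0.png

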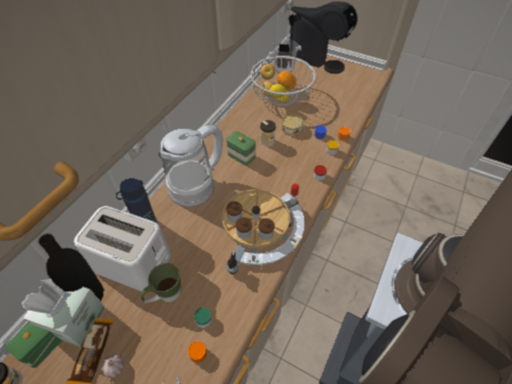

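View pics/side0.png

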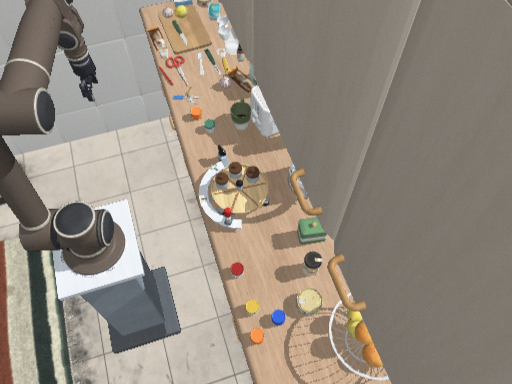

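The scene picture shows the wheel at about (257,218), the red pin knob at (294,189) and the foot knob at (232,263). The tins are red (320,172), yellow (333,148) and green (203,316). The blue and orange ones are look-alikes. The side view agrees.

```bash
cat >> h.py <<'E'
HS={'red':((170,5),120),'green':((70,95),100),'yellow':((22,32),130)}
def blobs(c,col,zs=.036,mn=8):
    hsv=cv2.cvtColor(c['pixels'],cv2.COLOR_RGB2HSV);(a,b),s=HS[col];H=hsv[...,0]
    m=((H>=a)&(H<=b) if a<b else (H>=a)|(H<=b))&(hsv[...,1]>s)&(hsv[...,2]>50)
    n,l,st,ce=cv2.connectedComponentsWithStats(m.astype(np.uint8))
    return [(ce[i].round(1),int(st[i,4]),atz(c,ce[i],zs).round(3)) for i in range(1,n) if st[i,4]>=mn]
def tri(c1,u1,c2,u2):
    o1,d1=ray(c1,u1);o2,d2=ray(c2,u2);A=np.stack([d1,-d2],1);t=np.linalg.lstsq(A,o2-o1,rcond=None)[0]
    p,q=o1+t[0]*d1,o2+t[1]*d2;return (p+q)/2,np.linalg.norm(p-q)
E
python3 - <<'E'
from h import *
for n in ('scene','side'):
    c=capture(n)
    for col in HS:
        for u,s,p in blobs(c,col):
            if .1<p[0]<.9 and -.6<p[1]<.7: print(n,col,u,s,p)
E
```

```text
scene red [320.1 170.1] 91 [ 0.468 -0.255  0.036]
scene red [294.2 189.4] 67 [ 0.512 -0.129  0.036]
scene green [202.2 315.7] 190 [0.547 0.39  0.036]
scene yellow [272.3  95.3] 15 [ 0.815 -0.56   0.036]
scene yellow [282.2  98.1] 62 [ 0.768 -0.563  0.036]
scene yellow [332.1 144.5] 70 [ 0.477 -0.4    0.036]
side red [227.2 212. ] 55 [ 0.501 -0.039  0.036]
side red [236.9 268.3] 129 [ 0.47  -0.262  0.036]
side yellow [225.3  64.9] 54 [0.709 0.687 0.036]
side yellow [251.8 306. ] 130 [ 0.478 -0.404  0.036]
side yellow [353.2 317.9] 146 [ 0.782 -0.546  0.036]
```

```bash
python3 - <<'E'
from h import *
c=capture('wrist');o=get_obs();print(c['camera_matrix'])
Rt=R.from_rotvec(o['tcp_rot']).as_matrix();print('cam in tool',(Rt.T@(c['extrinsics'][:3,3]-o['eef_pos'])).round(3),(Rt.T@c['extrinsics'][:3,:3]).round(3))
a=capture('scene');b=capture('side')
print('pin',tri(a,(294.2,189.4),b,(227.2,212)),'foot',tri(a,(231,262),b,(220,150)))
print(tool(np.array([.545,.22,.40])-o['eef_pos']))
E
```

```text
[[289.31611928   0.         255.05801103]
 [  0.         289.31611928 193.04374126]
 [  0.           0.           1.        ]]
cam in tool [ 0.075 -0.002  0.031] [[ 0.001  0.956  0.294]
 [ 1.    -0.    -0.001]
 [-0.001  0.294 -0.956]]
pin (array([ 0.49393359, -0.07539229,  0.10580693]), np.float64(6.216399098256244e-05)) foot (array([0.55245806, 0.22400209, 0.05983651]), np.float64(0.002671364763768195))
[-18.50759114  -6.50184924   0.18806626]
```

```bash
R='{"gripper":100,"delta_pos":[-18.5,-6.5,0.2],"yaw":0}'; python3 -m crank '[{"gripper":100,"delta_pos":[-18.5,-6.5,0.2],"yaw":0},{"gripper":100,"delta_pos":[-18.5,-6.5,0.2],"yaw":0},{"gripper":100,"delta_pos":[-18.5,-6.5,0.2],"yaw":0},{"gripper":100,"delta_pos":[-18.5,-6.5,0.2],"yaw":0},{"gripper":100,"delta_pos":[-18.5,-6.5,0.2],"yaw":0},{"gripper":100,"delta_pos":[-18.5,-6.5,0.2],"yaw":0},{"gripper":100,"delta_pos":[-18.5,-6.5,0.2],"yaw":0},{"gripper":100,"delta_pos":[-18.5,-6.5,0.2],"yaw":0},{"gripper":100,"delta_pos":[-18.5,-6.5,0.2],"yaw":0},{"gripper":100,"delta_pos":[-18.5,-6.5,2],"yaw":0},{"gripper":100,"delta_pos":[-18.5,-6.5,2.2],"yaw":0}]' 40
python3 - <<'E'
from h import *
c=save('wrist','w1');o=get_obs();print(o['eef_pos'],o['q'],R.from_rotvec(o['tcp_rot']).as_matrix().round(3))
for z in (.066,):
  for t in ('foot_grip','pin_knob','wheel'):
    for r in outline_of('wrist',t)[:3]: print(t,r['p'],r['uv'],atz(c,r['uv'],.066),r['pixels'].sum(), cv2.minAreaRect(np.argwhere(r['pixels'])[:,::-1].astype(np.float32)))
E
```

```text
time: 2.22
eef_pos: [0.5436, 0.2201, 0.3468]
tcp_rot: [-0.438, -3.106, 0.004]
contact_force: [0.2, 0.2, -0.3]
finger_gap: 1.004
gripper_force: 0.0
[0.54379655 0.22033894 0.34809086] [ 3.84938765e-01  2.49601862e-01 -1.26559558e-02  1.31244755e+00
  1.47006387e-04  6.64954249e-01] [[-0.961  0.276 -0.004]
 [ 0.276  0.961 -0.001]
 [ 0.003 -0.002 -1.   ]]
foot_grip 0.74 [256.1, 204.2] [0.55386909 0.21548611 0.066     ] 1088 ((256.052490234375, 199.28201293945312), (28.304426193237305, 51.20949935913086), 62.35402297973633)
wheel 0.91 [89.1, 228.1] [0.5335155 0.0585169 0.066    ] 23932 ((100.66349792480469, 237.02268981933594), (211.80023193359375, 164.5042266845703), 7.907163143157959)
```

View pics/w1.png

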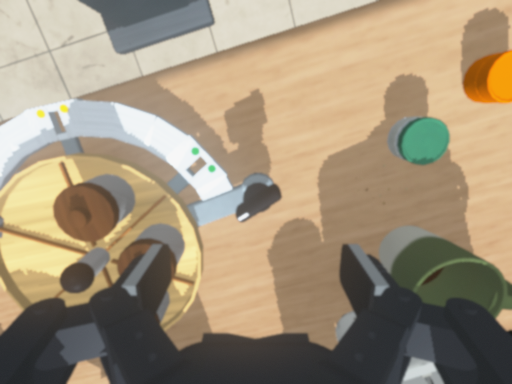

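Bar knob at about (258,200), with its white end at (241,214). The index plate ends at about (232,188). The green-lid tin is at (425,140). I'll check the plate height before going down beside it.

```bash
python3 - <<'E'
from h import *
w=capture('wrist')
A,B=atz(w,(241,214),.078),atz(w,(277,187),.078);d=A-B
print('bar',A,B,(A+B)/2,np.linalg.norm(d),np.degrees(np.arctan2(d[1],d[0])))
print('green',blobs(w,'green'))
print('plate end',[atz(w,(232,187),z).round(3) for z in (.04,.05,.06)])
a=cv2.imread('pics/scene0.png')[170:290,210:320];b=cv2.imread('pics/side0.png')[130:250,185:285]
cv2.imwrite('pics/z1.png',np.hstack([cv2.resize(a,(420,460),interpolation=2),cv2.resize(b,(380,460),interpolation=2)]))
E
```

```text
bar [0.55976744 0.20199616 0.078     ] [0.5443681  0.23934996 0.078     ] [0.55206777 0.22067306 0.078     ] 0.040403534580606006 -67.59579203297376
green [(array([418.9, 136.8]), 1640, array([0.546, 0.385, 0.036]))]
plate end [array([0.543, 0.196, 0.04 ]), array([0.541, 0.197, 0.05 ]), array([0.538, 0.199, 0.06 ])]
```

View pics/z1.png

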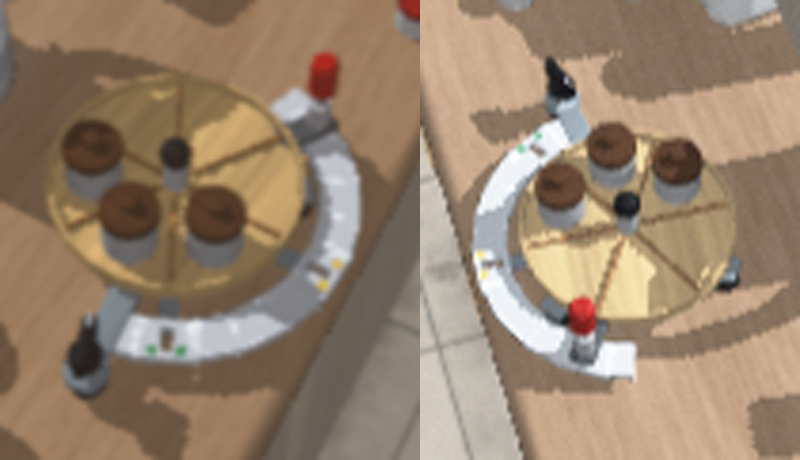

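```bash
python3 - <<'E'
from h import *
a=capture('scene');b=capture('side');w=capture('wrist')
for n,u,v,k in (('yel',(293.8,241),(203.4,199.1),(57,122)),('grn',(253.7,258.7),(216,169),(198,165)),('ball',(256,210.5),(239.3,183.5),(77,277))):
    print(n,tri(a,u,b,v),tri(b,v,w,k),tri(a,u,w,k))
for z in (.04,.05,.06): print(z,atz(w,(57,122),z),atz(w,(198,165),z))
print(tool(np.array([.552,.221,.232])-get_obs()['eef_pos']))
E
```

```text
yel (array([0.43099259, 0.05005882, 0.02166939]), np.float64(0.002627972931808917)) (array([0.43384606, 0.04770689, 0.02563819]), np.float64(0.003593531206834498)) (array([0.43297232, 0.03848686, 0.0071004 ]), np.float64(0.005301153357827644))
grn (array([0.51303228, 0.16564568, 0.02271583]), np.float64(0.004984021715660049)) (array([0.5153769 , 0.16613239, 0.02290179]), np.float64(0.00022642898938911616)) (array([0.51420465, 0.16345634, 0.01613585]), np.float64(0.004531508446637838))
ball (array([0.57271524, 0.03949425, 0.07890359]), np.float64(0.003248409932496848)) (array([0.57460761, 0.037275  , 0.08405809]), np.float64(0.00216760052070969)) (array([0.56083319, 0.06252986, 0.11433351]), np.float64(0.003599049869649613))
0.04 [0.43743462 0.05684556 0.04      ] [0.51280534 0.1703502  0.04      ]
0.05 [0.438692   0.06337039 0.05      ] [0.51136819 0.1728172  0.05      ]
0.06 [0.43994938 0.06989521 0.06      ] [0.50993105 0.17528419 0.06      ]
[-0.25736292  0.09364324  4.76187849]
```

```bash
python3 -m crank '[{"gripper":40,"delta_pos":[-0.26,0.09,1],"yaw":-128},{"gripper":40,"delta_pos":[-0.26,0.09,1],"yaw":-128},{"gripper":40,"delta_pos":[-0.26,0.09,1],"yaw":-128},{"gripper":40,"delta_pos":[-0.26,0.09,1],"yaw":-128},{"gripper":40,"delta_pos":[-0.26,0.09,1],"yaw":-128},{"gripper":40,"delta_pos":[-0.26,0.09,1],"yaw":-128},{"gripper":40,"delta_pos":[-0.26,0.09,1],"yaw":-128},{"gripper":40,"delta_pos":[-0.26,0.09,1],"yaw":-128},{"gripper":40,"delta_pos":[-0.26,0.09,1],"yaw":-128},{"gripper":40,"delta_pos":[-0.26,0.09,1],"yaw":-128},{"gripper":40,"delta_pos":[-0.26,0.09,1],"yaw":-128},{"gripper":40,"delta_pos":[-0.26,0.09,1],"yaw":-128}]' 40
python3 - <<'E'
from h import *
c=save('wrist','w2');o=get_obs();print(o['eef_pos'],o['q'].round(3));M=R.from_rotvec(o['tcp_rot']).as_matrix();print(np.degrees(np.arctan2(M[1,1],M[0,1])))
for r in outline_of('wrist','foot_grip')[:2]:
    print(r['p'],r['uv'],atz(c,r['uv'],.07),r['pixels'].sum(), cv2.minAreaRect(np.argwhere(r['pixels'])[:,::-1].astype(np.float32)))
print('grasp px',proj(c,o['eef_pos']+M[:,2]*.155))
E
```

```text
time: 4.12
eef_pos: [0.5518, 0.2206, 0.3254]
tcp_rot: [-2.608, 1.751, -0.001]
contact_force: [0.4, 0.6, -0.2]
finger_gap: 0.401
gripper_force: 0.0
[0.55179173 0.22059549 0.32534938] [ 0.38   0.266 -0.041  1.263  0.    -1.584]
-157.4768755918761
0.94 [251.7, 194.6] [0.5560404  0.21563377 0.07      ] 1198 ((252.3745574951172, 194.5238494873047), (32.05674743652344, 56.14358901977539), 22.932098388671875)
grasp px [252.92918456 268.56747477]
```

View pics/w2.png

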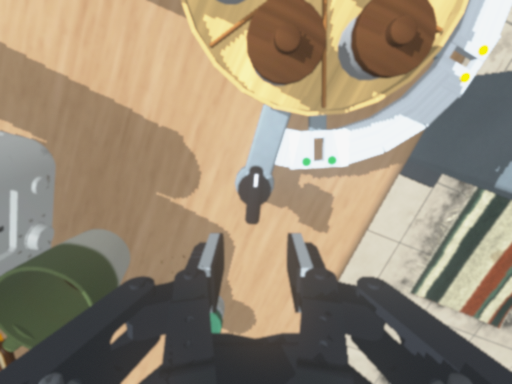

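```bash
python3 - <<'E'
from h import *
c=capture('wrist');o=get_obs()
A,B=atz(c,(256,171),.078),atz(c,(252.5,221),.078);d=A-B;m=(A+B)/2
print(A,B,m,np.linalg.norm(d),np.degrees(np.arctan2(d[1],d[0])),tool(np.r_[m[:2],.232]-o['eef_pos']))
E
```

```text
[0.56079368 0.19445663 0.078     ] [0.54798503 0.23363526 0.078     ] [0.55438935 0.21404594 0.078     ] 0.0412192496546802 -71.89589409456084 [2.80253463e-01 3.00354181e-03 3.72901625e+00]
```

```bash
python3 -m crank '[{"gripper":40,"delta_pos":[0.17,0,1.5],"yaw":4},{"gripper":40,"delta_pos":[0.17,0,2.8],"yaw":4},{"gripper":40,"delta_pos":[0.17,0,3.4],"yaw":4},{"gripper":40,"delta_pos":[0.17,0,3.7],"yaw":4},{"gripper":5,"delta_pos":[0.17,0,3.7],"yaw":4},{"gripper":5,"delta_pos":[0.17,0,3.7],"yaw":4},{"gripper":5,"delta_pos":[0.17,0,3.7],"yaw":4},{"gripper":5,"delta_pos":[0.17,0,3.7],"yaw":4},{"gripper":5,"delta_pos":[0.17,0,3.7],"yaw":4}]' 40
python3 - <<'E'
from h import *
c=save('wrist','w3');o=get_obs();print(o['moment'],o['q'].round(3))
E
```

```text
time: 5.4
eef_pos: [0.5538, 0.2167, 0.2331]
tcp_rot: [-2.539, 1.848, -0.002]
contact_force: [3.2, 0.9, 1.5]
finger_gap: 0.129
gripper_force: 42.9
[ 0.22050122 -0.60707786 -0.02602   ] [ 0.373  0.306 -0.195  1.068  0.    -1.51 ]
```

View pics/w3.png

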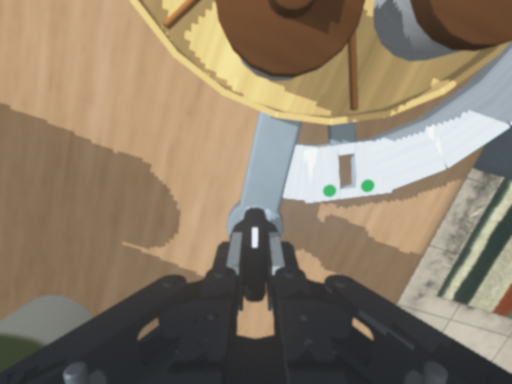

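The knob is gripped, with the white end facing up in the image at (255,237). Now the turning starts.

```bash
python3 -m crank '[{"gripper":5,"delta_pos":[0,0,0.014],"yaw":10},{"gripper":5,"delta_pos":[0,0,0.028],"yaw":20},{"gripper":5,"delta_pos":[0,0,0.04],"yaw":30},{"gripper":5,"delta_pos":[0,0,0.053],"yaw":40},{"gripper":5,"delta_pos":[0,0,0.067],"yaw":50},{"gripper":5,"delta_pos":[0,0,0.08],"yaw":60},{"gripper":5,"delta_pos":[0,0,0.093],"yaw":70},{"gripper":5,"delta_pos":[0,0,0.107],"yaw":80},{"gripper":5,"delta_pos":[0,0,0.12],"yaw":90},{"gripper":5,"delta_pos":[0,0,0.133],"yaw":100},{"gripper":5,"delta_pos":[0,0,0.147],"yaw":110},{"gripper":5,"delta_pos":[0,0,0.16],"yaw":120}]'
python3 -c "
from h import *
o=get_obs();print(o['moment'],o['contact_force'],o['q'].round(3),o['finger_gap'])"
python3 -m crank '[{"gripper":5,"delta_pos":[0,0,0.02],"yaw":10},{"gripper":5,"delta_pos":[0,0,0.04],"yaw":20},{"gripper":5,"delta_pos":[0,0,0.053],"yaw":30},{"gripper":5,"delta_pos":[0,0,0.067],"yaw":40}]'
python3 -c "
from h import *
o=get_obs();print(o['moment'],o['contact_force'],o['q'].round(3),o['finger_gap'])"
python3 -m crank '[{"gripper":5,"delta_pos":[0,0,0.013],"yaw":10},{"gripper":5,"delta_pos":[0,0,0.027],"yaw":20}]'
python3 -c "
from h import *
o=get_obs();print(o['moment'],o['contact_force'],o['q'].round(3),o['finger_gap'])"
```

```text
time: 6.95
eef_pos: [0.5526, 0.2179, 0.229]
tcp_rot: [-0.337, -3.122, -0.008]
contact_force: [-3.2, 8.4, 5.0]
finger_gap: 0.128
gripper_force: 43.2
[1.72060057 0.53513744 0.00546946] [-3.20393799  8.35700238  5.02521825] [ 0.375  0.308 -0.202  1.061  0.005  0.59 ] 0.12750567877330488
time: 7.45
eef_pos: [0.5531, 0.2185, 0.2277]
tcp_rot: [-1.383, -2.817, -0.009]
contact_force: [-1.6, 10.2, 5.4]
finger_gap: 0.13
gripper_force: 43.2
[2.19718255 0.27016456 0.02760719] [-1.59587069 10.17754385  5.43659417] [ 0.375  0.309 -0.203  1.056  0.006  1.288] 0.1301142196684719
time: 7.7
eef_pos: [0.5534, 0.2186, 0.2271]
tcp_rot: [-1.851, -2.534, -0.01]
contact_force: [0.2, 10.6, 2.7]
finger_gap: 0.123
gripper_force: 43.1
[ 2.29807887 -0.13575196  0.0560187 ] [ 0.21738248 10.55804189  2.67701107] [ 0.375  0.31  -0.204  1.054  0.006  1.637] 0.12295806645679651
```

```bash
python3 -m crank '[{"gripper":5,"delta_pos":[0,0,0.01],"yaw":8},{"gripper":5,"delta_pos":[0,0,0.02],"yaw":15},{"gripper":5,"delta_pos":[0,0,0.02],"yaw":15},{"gripper":5,"delta_pos":[0,0,0.02],"yaw":15}]'
python3 -c "
from h import *
o=get_obs();print(o['moment'],o['contact_force'],o['q'].round(3),o['finger_gap'])"
python3 -m crank '[{"gripper":35,"delta_pos":[0,0,0],"yaw":0},{"gripper":35,"delta_pos":[0,0,0],"yaw":0},{"gripper":35,"delta_pos":[0,0,-0.8],"yaw":0},{"gripper":0,"delta_pos":[0,0,-1.3],"yaw":0},{"gripper":0,"delta_pos":[0,0,-1.3],"yaw":0},{"gripper":0,"delta_pos":[0,0,-1.3],"yaw":0},{"gripper":0,"delta_pos":[0,0,-1.3],"yaw":0}]'
python3 - <<'E'
from h import *
c=save('wrist','w4');o=get_obs();print(o['eef_pos'],o['q'].round(3),o['contact_force'],o['finger_gap'])
E
```

```text
time: 8.2
eef_pos: [0.5537, 0.2186, 0.2266]
tcp_rot: [-2.16, -2.276, -0.01]
contact_force: [0.9, 10.7, 3.4]
finger_gap: 0.129
gripper_force: 43.0
[ 2.3007759  -0.31196634 -0.08687596] [ 0.92607176 10.65626285  3.39700844] [ 0.375  0.31  -0.204  1.053  0.006  1.893] 0.12866037501906255
time: 9.07
eef_pos: [0.5531, 0.2164, 0.2571]
tcp_rot: [-2.164, -2.277, 0.002]
contact_force: [-0.6, 0.3, 1.1]
finger_gap: -0.001
gripper_force: 0.0
[0.55309273 0.21640896 0.25718142] [ 0.373  0.293 -0.158  1.121 -0.     1.893] [-0.85020496  0.27579066  0.41555462] 0.007399868491930487
```

View pics/w4.png

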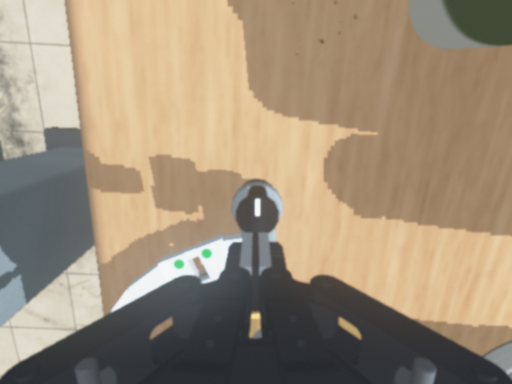

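```bash
f(){ grep -E "eef|contact"; }
python3 -m crank '[{"gripper":0,"delta_pos":[0,0,0.2],"yaw":0},{"gripper":0,"delta_pos":[0,0,0.38],"yaw":0},{"gripper":0,"delta_pos":[0,0,0.38],"yaw":0}]'|f
python3 -m crank '[{"gripper":0,"delta_pos":[0,0,0.02],"yaw":0},{"gripper":0,"delta_pos":[0,0,0.04],"yaw":0}]'|f
python3 -m crank '[{"gripper":0,"delta_pos":[0,0,0.02],"yaw":0},{"gripper":0,"delta_pos":[0,0,0.04],"yaw":0}]'|f
python3 -m crank '[{"gripper":0,"delta_pos":[0,0,0.02],"yaw":0},{"gripper":0,"delta_pos":[0,0,0.03],"yaw":0}]'|f
```

```text
eef_pos: [0.5531, 0.2165, 0.2476]
contact_force: [-0.4, 0.7, -0.3]
eef_pos: [0.5534, 0.2166, 0.2475]
contact_force: [0.8, 0.3, -0.1]
eef_pos: [0.5533, 0.2166, 0.2464]
contact_force: [-0.5, -0.2, -0.5]
eef_pos: [0.5533, 0.2165, 0.2456]
contact_force: [0.3, -0.5, 0.0]
```

```bash
f(){ grep -E "eef|contact"; }
python3 -m crank '[{"gripper":0,"delta_pos":[0,0,0.02],"yaw":0},{"gripper":0,"delta_pos":[0,0,0.02],"yaw":0}]'|f
python3 -m crank '[{"gripper":0,"delta_pos":[0,0,0.02],"yaw":0},{"gripper":0,"delta_pos":[0,0,0.02],"yaw":0}]'|f
python3 -m crank '[{"gripper":0,"delta_pos":[0,0,0.02],"yaw":0},{"gripper":0,"delta_pos":[0,0,0.02],"yaw":0}]'|f
python3 -m crank '[{"gripper":0,"delta_pos":[0,0,0.02],"yaw":0},{"gripper":0,"delta_pos":[0,0,0.02],"yaw":0}]'|f
```

```text
eef_pos: [0.5533, 0.2165, 0.2451]
contact_force: [0.4, 1.2, -0.1]
eef_pos: [0.5533, 0.2165, 0.2445]
contact_force: [0.7, -1.4, 0.1]
eef_pos: [0.5533, 0.2165, 0.2441]
contact_force: [-0.8, 0.4, -0.4]
eef_pos: [0.5533, 0.2166, 0.2435]
contact_force: [0.1, 0.3, -0.2]
```

```bash
f(){ grep -E "eef|contact"; }
python3 -m crank '[{"gripper":0,"delta_pos":[0,0,0.02],"yaw":0},{"gripper":0,"delta_pos":[0,0,0.02],"yaw":0}]'|f
python3 -m crank '[{"gripper":0,"delta_pos":[0,0,0.02],"yaw":0},{"gripper":0,"delta_pos":[0,0,0.02],"yaw":0}]'|f
python3 -m crank '[{"gripper":0,"delta_pos":[0,0,0.02],"yaw":0},{"gripper":0,"delta_pos":[0,0,0.02],"yaw":0}]'|f
python3 -m crank '[{"gripper":0,"delta_pos":[0,0,0.02],"yaw":0},{"gripper":0,"delta_pos":[0,0,0.02],"yaw":0}]'|f
```

```text
eef_pos: [0.5533, 0.2165, 0.2431]
contact_force: [0.5, -0.3, 0.3]
eef_pos: [0.5533, 0.2165, 0.2427]
contact_force: [-0.1, 0.6, 1.0]
eef_pos: [0.5534, 0.2165, 0.2427]
contact_force: [-1.3, -0.5, 4.3]
eef_pos: [0.5534, 0.2165, 0.2426]
contact_force: [-1.3, -0.3, 7.9]
```

```bash
f(){ grep -E "time|eef|contact"; }
python3 -m crank '[{"gripper":0,"delta_pos":[0,0,-1],"yaw":0},{"gripper":0,"delta_pos":[1.5,-0.5,-1],"yaw":0},{"gripper":0,"delta_pos":[3,-1.2,-0.8],"yaw":0},{"gripper":0,"delta_pos":[3,-1.2,1],"yaw":0},{"gripper":0,"delta_pos":[3,-1.2,2],"yaw":0},{"gripper":0,"delta_pos":[3,-1.2,2.6],"yaw":0},{"gripper":0,"delta_pos":[3,-1.2,2.66],"yaw":0},{"gripper":0,"delta_pos":[3,-1.2,2.66],"yaw":0}]'|f
python3 -m crank '[{"gripper":0,"delta_pos":[0,0,0.02],"yaw":0},{"gripper":0,"delta_pos":[0,0,0.04],"yaw":0}]'|f
python3 -m crank '[{"gripper":0,"delta_pos":[0,0,0.02],"yaw":0},{"gripper":0,"delta_pos":[0,0,0.04],"yaw":0}]'|f
python3 -m crank '[{"gripper":0,"delta_pos":[0,0,0.02],"yaw":0},{"gripper":0,"delta_pos":[0,0,0.02],"yaw":0}]'|f
```

```text
time: 13.25
eef_pos: [0.5199, 0.29, 0.1759]
contact_force: [0.2, -0.1, 0.8]
time: 13.5
eef_pos: [0.5198, 0.2899, 0.1747]
contact_force: [-0.8, 0.2, -0.3]
time: 13.75
eef_pos: [0.5195, 0.2899, 0.1734]
contact_force: [-1.3, -0.0, 5.5]
time: 14.0
eef_pos: [0.5195, 0.2899, 0.1735]
contact_force: [-2.8, -1.1, 6.9]
```

Touch readings put the worktop at TCP 0.1735 and the knob top at 0.2427. That makes the knob top 69.2 mm high, not the 71.5 mm expected at 3.40. So the screw did not start at 0 and is now at about 4.6. I'll turn it back about 72° and probe again.

```bash
f(){ grep -E "time|eef|contact|gap"; }
python3 -m crank '[{"gripper":0,"delta_pos":[0,0,-2],"yaw":0},{"gripper":35,"delta_pos":[0,0,-3.6],"yaw":0},{"gripper":35,"delta_pos":[-1.5,0.6,-3.6],"yaw":0},{"gripper":35,"delta_pos":[-3,1.2,-3.6],"yaw":0},{"gripper":35,"delta_pos":[-3,1.2,-3.4],"yaw":0},{"gripper":35,"delta_pos":[-3,1.2,-2.15],"yaw":0},{"gripper":35,"delta_pos":[-3,1.2,-2.15],"yaw":0},{"gripper":5,"delta_pos":[-3,1.2,-2.15],"yaw":0},{"gripper":5,"delta_pos":[-3,1.2,-2.15],"yaw":0},{"gripper":5,"delta_pos":[-3,1.2,-2.15],"yaw":0},{"gripper":5,"delta_pos":[-3,1.2,-2.15],"yaw":0}]'|f
python3 -m crank '[{"gripper":5,"delta_pos":[0,0,-0.013],"yaw":-10},{"gripper":5,"delta_pos":[0,0,-0.027],"yaw":-20},{"gripper":5,"delta_pos":[0,0,-0.04],"yaw":-30},{"gripper":5,"delta_pos":[0,0,-0.053],"yaw":-40},{"gripper":5,"delta_pos":[0,0,-0.067],"yaw":-50},{"gripper":5,"delta_pos":[0,0,-0.08],"yaw":-60},{"gripper":5,"delta_pos":[0,0,-0.096],"yaw":-70},{"gripper":5,"delta_pos":[0,0,-0.096],"yaw":-72},{"gripper":5,"delta_pos":[0,0,-0.096],"yaw":-72}]'|f
python3 -m crank '[{"gripper":35,"delta_pos":[0,0,0],"yaw":0},{"gripper":35,"delta_pos":[0,0,0],"yaw":0},{"gripper":35,"delta_pos":[0,0,-0.8],"yaw":0},{"gripper":0,"delta_pos":[0,0,-1],"yaw":0},{"gripper":0,"delta_pos":[0,0,-1],"yaw":0},{"gripper":0,"delta_pos":[0,0,-1],"yaw":0}]'|f
python3 -c "
from h import *
print(get_obs()['q'])"
```

```text
time: 15.38
eef_pos: [0.5535, 0.2169, 0.227]
contact_force: [2.3, 0.8, -0.3]
finger_gap: 0.126
time: 16.5
eef_pos: [0.5545, 0.2174, 0.2294]
contact_force: [5.5, 4.6, -4.3]
finger_gap: 0.126
time: 17.25
eef_pos: [0.5531, 0.2164, 0.2531]
contact_force: [-1.0, 0.0, 0.6]
finger_gap: 0.003
[ 3.72976338e-01  2.94563608e-01 -1.64552966e-01  1.11257752e+00
 -6.27928298e-05  6.36402939e-01]
```

Probe again; contact at a measured TCP of about 0.245 would be right.

```bash
f(){ grep -E "eef|contact"; }
python3 -m crank '[{"gripper":0,"delta_pos":[0,0,0.26],"yaw":0},{"gripper":0,"delta_pos":[0,0,0.26],"yaw":0}]'|f
for i in 1; do python3 -m crank '[{"gripper":0,"delta_pos":[0,0,0.02],"yaw":0},{"gripper":0,"delta_pos":[0,0,0.02],"yaw":0}]'|f; done
python3 -m crank '[{"gripper":0,"delta_pos":[0,0,0.02],"yaw":0},{"gripper":0,"delta_pos":[0,0,0.02],"yaw":0}]'|f
python3 -m crank '[{"gripper":0,"delta_pos":[0,0,0.02],"yaw":0},{"gripper":0,"delta_pos":[0,0,0.02],"yaw":0}]'|f
python3 -m crank '[{"gripper":0,"delta_pos":[0,0,0.02],"yaw":0},{"gripper":0,"delta_pos":[0,0,0.02],"yaw":0}]'|f
```

```text
eef_pos: [0.5529, 0.2164, 0.246]
contact_force: [-0.4, 0.3, 0.8]
eef_pos: [0.5533, 0.2166, 0.2467]
contact_force: [-0.5, 0.1, 0.7]
eef_pos: [0.5533, 0.2165, 0.2463]
contact_force: [0.2, 0.5, -0.9]
eef_pos: [0.5533, 0.2165, 0.2457]
contact_force: [-0.2, 0.0, -0.0]
eef_pos: [0.5533, 0.2165, 0.2452]
contact_force: [-0.2, -0.3, -0.3]
```

```bash
f(){ grep -E "eef|contact"; }
python3 -m crank '[{"gripper":0,"delta_pos":[0,0,0.02],"yaw":0},{"gripper":0,"delta_pos":[0,0,0.02],"yaw":0}]'|f
python3 -m crank '[{"gripper":0,"delta_pos":[0,0,0.02],"yaw":0},{"gripper":0,"delta_pos":[0,0,0.02],"yaw":0}]'|f
python3 -m crank '[{"gripper":0,"delta_pos":[0,0,0.02],"yaw":0},{"gripper":0,"delta_pos":[0,0,0.02],"yaw":0}]'|f
```

```text
eef_pos: [0.5533, 0.2166, 0.2451]
contact_force: [0.1, 0.4, 2.7]
eef_pos: [0.5533, 0.2165, 0.245]
contact_force: [-1.1, 0.4, 6.2]
eef_pos: [0.5534, 0.2166, 0.245]
contact_force: [-2.4, -0.5, 8.5]
```

The knob top is now 71.5 mm above the worktop, so the screw is at about 3.40. Next is the pin.

```bash
python3 -c "
from h import *
print(tool(np.array([.494,-.075,.33])-get_obs()['eef_pos']))"
```

```text
[ -0.74703548 -11.87562454  -3.4107745 ]
```

```bash
python3 -m crank '[{"gripper":0,"delta_pos":[0,0,-2],"yaw":0},{"gripper":60,"delta_pos":[-0.75,-11.9,-3.4],"yaw":-70},{"gripper":60,"delta_pos":[-0.75,-11.9,-3.4],"yaw":-70},{"gripper":60,"delta_pos":[-0.75,-11.9,-3.4],"yaw":-70},{"gripper":60,"delta_pos":[-0.75,-11.9,-3.4],"yaw":-70},{"gripper":60,"delta_pos":[-0.75,-11.9,-3.4],"yaw":-70},{"gripper":60,"delta_pos":[-0.75,-11.9,-3.4],"yaw":-70},{"gripper":60,"delta_pos":[-0.75,-11.9,-3.4],"yaw":-70},{"gripper":60,"delta_pos":[-0.75,-11.9,-3.4],"yaw":-70},{"gripper":60,"delta_pos":[-0.75,-11.9,-3.4],"yaw":-70}]'
cat >> h.py <<'E'
def head():
    o=get_obs();M=R.from_rotvec(o['tcp_rot']).as_matrix();return o['eef_pos'],np.degrees(np.arctan2(M[1,1],M[0,1])),o['q']
E
python3 - <<'E'
from h import *
c=save('wrist','w5');print(head())
print(blobs(c,'red',.126),blobs(c,'yellow',.025))
for r in outline_of('wrist','pin_knob')[:2]: print(r['p'],r['uv'],atz(c,r['uv'],.105))
E
```

```text
time: 20.5
eef_pos: [0.494, -0.0754, 0.3286]
tcp_rot: [1.445, -2.789, -0.0]
contact_force: [-0.6, -0.2, -1.0]
finger_gap: 0.598
gripper_force: 0.0
(array([ 0.4939946 , -0.07531467,  0.32858158]), np.float64(144.81704478527098), array([-1.51295391e-01,  8.93787979e-02, -2.47305318e-01,  1.23440864e+00,
       -2.46474103e-07, -1.10803333e+00]))
[(array([149.1,   6.5]), 622, array([ 0.467, -0.209,  0.126])), (array([255.3, 220.4]), 967, array([ 0.491, -0.08 ,  0.126]))] [(array([378.5, 234. ]), 26, array([0.42 , 0.039, 0.025])), (array([388., 252.]), 23, array([0.422, 0.064, 0.025]))]
0.61 [255.1, 217.9] [ 0.49510077 -0.07481898  0.105     ]
```

View pics/w5.png

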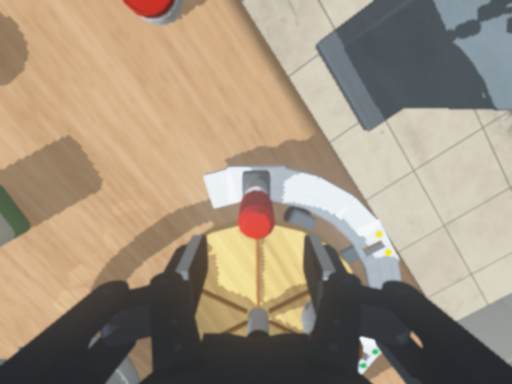

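The red knob is centred at (255,220), lined up with the fingers, and the yellow dots are at (380,240). I'll descend and grip.

```bash
python3 -m crank '[{"gripper":60,"delta_pos":[0,0,1.5],"yaw":0},{"gripper":60,"delta_pos":[0,0,2.6],"yaw":0},{"gripper":60,"delta_pos":[0,0,2.6],"yaw":0},{"gripper":15,"delta_pos":[0,0,2.6],"yaw":0},{"gripper":15,"delta_pos":[0,0,2.6],"yaw":0},{"gripper":15,"delta_pos":[0,0,2.6],"yaw":0},{"gripper":15,"delta_pos":[0,0,2.6],"yaw":0}]' 40
python3 -m crank '[{"gripper":15,"delta_pos":[0,0,-0.2],"yaw":0},{"gripper":15,"delta_pos":[0,0,-0.4],"yaw":0},{"gripper":15,"delta_pos":[0,0,-0.5],"yaw":0},{"gripper":15,"delta_pos":[0,0,-0.5],"yaw":0}]' 
python3 - <<'E'
from h import *
p,h,q=head();print(p,h)
C=np.array([.5735,.038])
print(np.linalg.norm(p[:2]-C))
r0=p[:2]-C;r0=r0/np.linalg.norm(r0)*.14
for k in range(0,66,10):
    a=np.radians(-k);r=np.array([[np.cos(a),-np.sin(a)],[np.sin(a),np.cos(a)]])@r0
    print(k,tool(np.r_[r-r0,0]).round(2)) 
E
```

```text
time: 21.48
eef_pos: [0.4944, -0.0756, 0.2652]
tcp_rot: [-1.447, 2.786, -0.002]
contact_force: [-1.0, 1.1, 5.8]
finger_gap: 0.282
gripper_force: 39.4
time: 21.98
eef_pos: [0.4941, -0.0755, 0.2762]
tcp_rot: [-1.448, 2.787, 0.001]
contact_force: [3.3, 3.0, -7.1]
finger_gap: 0.282
gripper_force: 39.6
[ 0.49414302 -0.0754534   0.27615919] 144.91331441679375
0.13845288997060104
0 [0. 0. 0.]
10 [-0.08  0.97  0.  ]
20 [-0.33  1.92  0.  ]
30 [-0.74  2.8   0.  ]
40 [-1.3  3.6  0. ]
50 [-1.99  4.29  0.  ]
60 [-2.79  4.86  0.  ]
```

```bash
python3 -m crank '[{"gripper":15,"delta_pos":[-0.02,0.49,0],"yaw":5},{"gripper":15,"delta_pos":[-0.08,0.97,0],"yaw":10},{"gripper":15,"delta_pos":[-0.19,1.45,0],"yaw":15},{"gripper":15,"delta_pos":[-0.33,1.92,0],"yaw":20},{"gripper":15,"delta_pos":[-0.52,2.37,0],"yaw":25},{"gripper":15,"delta_pos":[-0.74,2.8,0],"yaw":30},{"gripper":15,"delta_pos":[-1.3,3.6,0],"yaw":40},{"gripper":15,"delta_pos":[-1.99,4.29,0],"yaw":50},{"gripper":15,"delta_pos":[-2.79,4.86,0],"yaw":60},{"gripper":15,"delta_pos":[-2.79,4.86,0],"yaw":60},{"gripper":15,"delta_pos":[-2.79,4.86,0],"yaw":60}]' 
python3 - <<'E'
from h import *
c=save('wrist','w6');print(head(),get_obs()['moment'])
E
```

```text
time: 23.35
eef_pos: [0.434, 0.0506, 0.2757]
tcp_rot: [-0.136, -3.137, 0.003]
contact_force: [-1.2, -2.6, -7.0]
finger_gap: 0.283
gripper_force: 40.0
(array([0.43398374, 0.05051062, 0.27567159]), np.float64(84.98790788322455), array([ 1.16114829e-01, -4.36730045e-03, -4.64234030e-01,  1.11332180e+00,
       -8.86906507e-04,  2.03594862e-01])) [-0.5264675   0.24658822 -0.38110906]
```

View pics/w6.png

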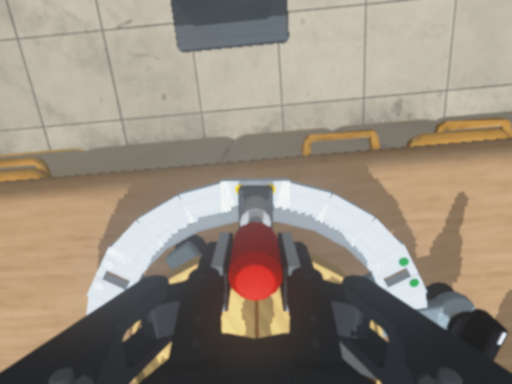

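The pin stands over the hole between the yellow dots (240–272,187), so it can go down.

```bash
python3 -m crank '[{"gripper":15,"delta_pos":[0,0,0.2],"yaw":0},{"gripper":15,"delta_pos":[0,0,0.35],"yaw":0},{"gripper":15,"delta_pos":[0,0,0.47],"yaw":0},{"gripper":15,"delta_pos":[0,0,0.47],"yaw":0},{"gripper":15,"delta_pos":[0,0,0.47],"yaw":0}]'
python3 -m crank '[{"gripper":50,"delta_pos":[0,0,0],"yaw":0},{"gripper":50,"delta_pos":[0,0,0],"yaw":0},{"gripper":50,"delta_pos":[0,0,-1],"yaw":0},{"gripper":50,"delta_pos":[0,0,-3],"yaw":0},{"gripper":50,"delta_pos":[0,0,-3],"yaw":0},{"gripper":50,"delta_pos":[0,0,-3],"yaw":0}]'
python3 - <<'E'
from h import *
c=capture('wrist');p,h,q=head();print(p,h,q)
a=capture('scene');b=capture('side')
A=blobs(a,'red');B=blobs(b,'red');W=blobs(c,'red',.126);print(A,B,W)
for i in A:
  for j in B:
    t=tri(a,i[0],b,j[0])
    if t[1]<.01: print(t)
E
```

```text
time: 24.02
eef_pos: [0.434, 0.0509, 0.2652]
tcp_rot: [-0.14, -3.138, 0.0]
contact_force: [-6.9, -3.1, 5.2]
finger_gap: 0.279
gripper_force: 41.4
time: 24.78
eef_pos: [0.4349, 0.0514, 0.3396]
tcp_rot: [0.139, 3.137, 0.001]
contact_force: [0.6, 0.4, 0.3]
finger_gap: 0.499
gripper_force: 0.0
[0.43462079 0.05138474 0.33887607] 84.92858760428022 [ 1.17616769e-01 -3.00585395e-02 -3.48168845e-01  1.25295971e+00
  2.35964157e-04  2.06129553e-01]
[(array([321.9, 170.2]), 62, array([ 0.462, -0.258,  0.036])), (array([294.4, 226.4]), 78, array([0.448, 0.008, 0.036]))] [(array([175.2,  61.5]), 98, array([0.498, 0.779, 0.036])), (array([160.8,  68.8]), 10, array([0.426, 0.756, 0.036])), (array([201.6, 188.3]), 45, array([0.438, 0.09 , 0.036])), (array([236.9, 268.3]), 129, array([ 0.47 , -0.262,  0.036]))] [(array([254.2, 212. ]), 872, array([0.429, 0.05 , 0.126]))]
(array([ 0.4662713 , -0.26099707,  0.03266846]), np.float64(0.0076376878840531395))
(array([0.43418212, 0.05033043, 0.1020179 ]), np.float64(0.0017025076758740855))
(array([ 0.49616442, -0.16099966, -0.23090657]), np.float64(0.008775610938975359))
```

```bash
python3 - <<'E'
from h import *
a=capture('scene');b=capture('side');C=np.array([.5735,.038])
for u in ((234.1,206),(244,222.5),(266.3,222.8)):
    p=atz(a,u,.1)[:2]-C;print('can0',np.linalg.norm(p),np.degrees(np.arctan2(p[1],p[0])))
x=a['pixels'][170:290,210:320,::-1];y=b['pixels'][130:250,185:285,::-1]
cv2.imwrite('pics/z2.png',np.hstack([cv2.resize(x,(420,460),interpolation=2),cv2.resize(y,(380,460),interpolation=2)]))
E
```

```text
can0 0.0669157147606445 28.94029370041198
can0 0.07115227146078723 89.1061427503664
can0 0.07070705282029614 145.6401064317284
```

View pics/z2.png

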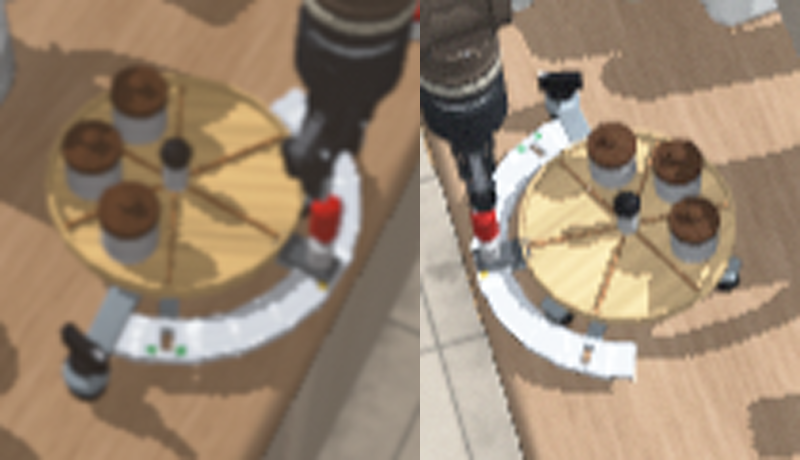

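At the filling hole the pin is home. The canisters are at the back of the wheel and the three free bays face the robot. Next I'll check the mug's clearance and go over to the green tin.

```bash
python3 - <<'E'
from h import *
a=capture('scene');b=capture('side')
for n,c in (('scene',a),('side',b)):
    r=outline_of(n,'mug')[:1]
    for r in r: print(n,r['p'],r['uv'],atz(c,r['uv'],.05))
b_=blobs(a,'green');print(b_)
print(tool(np.array([.54,.386,.31])-get_obs()['eef_pos']))
E
```

```text
scene 0.63 [160.6, 284.1] [0.69582439 0.37436945 0.05      ]
side 0.7 [243.2, 113.1] [0.69772997 0.38170582 0.05      ]
[(array([202.2, 315.7]), 188, array([0.547, 0.39 , 0.036]))]
[-3.0147516  13.70788028  1.16311268]
```

```bash
python3 -m crank '[{"gripper":85,"delta_pos":[-3,13.7,0],"yaw":0},{"gripper":85,"delta_pos":[-3,13.7,0],"yaw":0},{"gripper":85,"delta_pos":[-3,13.7,0],"yaw":0},{"gripper":85,"delta_pos":[-3,13.7,0],"yaw":0},{"gripper":85,"delta_pos":[-3,13.7,0.5],"yaw":0},{"gripper":85,"delta_pos":[-3,13.7,1.1],"yaw":0},{"gripper":85,"delta_pos":[-3,13.7,1.1],"yaw":0},{"gripper":85,"delta_pos":[-3,13.7,1.1],"yaw":0}]'
python3 - <<'E'
from h import *
c=save('wrist','w7');p,h,q=head();print(p,h,q)
g=max(blobs(c,'green'),key=lambda t:t[1]);print(g,tool(np.r_[g[2][:2],.181]-p))
E
```

```text
time: 26.22
eef_pos: [0.5396, 0.3854, 0.3118]
tcp_rot: [-0.139, -3.138, 0.001]
contact_force: [-0.2, 0.4, -0.1]
finger_gap: 0.847
gripper_force: 0.0
[0.5396216  0.38500987 0.31250115] 84.87626679945222 [ 6.19755484e-01  4.00960512e-01  1.16939486e-01  1.28680788e+00
 -2.11296235e-04  7.09181491e-01]
(array([258.5, 199.1]), 1428, array([0.545, 0.386, 0.036])) [-0.21014552  0.05961519  5.26005915]
```

View pics/w7.png

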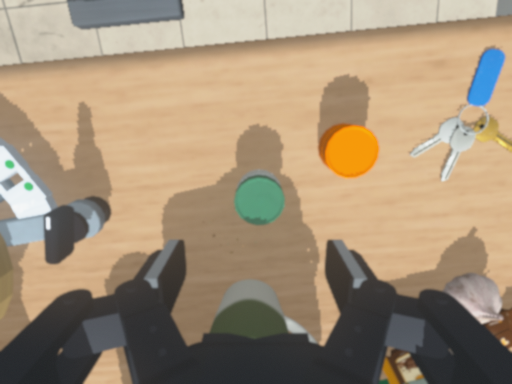

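```bash
python3 -m crank '[{"gripper":75,"delta_pos":[-0.2,0.06,1.5],"yaw":0},{"gripper":75,"delta_pos":[-0.2,0.06,3.5],"yaw":0},{"gripper":75,"delta_pos":[-0.2,0.06,4.8],"yaw":0},{"gripper":75,"delta_pos":[-0.2,0.06,5.4],"yaw":0},{"gripper":75,"delta_pos":[-0.2,0.06,5.4],"yaw":0},{"gripper":40,"delta_pos":[-0.2,0.06,5.4],"yaw":0},{"gripper":40,"delta_pos":[-0.2,0.06,5.4],"yaw":0},{"gripper":40,"delta_pos":[-0.2,0.06,5.4],"yaw":0},{"gripper":40,"delta_pos":[-0.2,0.06,5.4],"yaw":0},{"gripper":40,"delta_pos":[-0.2,0.06,5.4],"yaw":0}]' 30
python3 -m crank '[{"gripper":40,"delta_pos":[0,0,-1.5],"yaw":0},{"gripper":40,"delta_pos":[0,0,-3.5],"yaw":0},{"gripper":40,"delta_pos":[0,0,-4.6],"yaw":0},{"gripper":40,"delta_pos":[0,0,-4.6],"yaw":0}]'
python3 - <<'E'
from h import *
p,h,q=head();print(p,h,tool(np.array([.5172,.0779,.30])-p), h-54.7)
E
```

```text
time: 27.52
eef_pos: [0.5455, 0.3873, 0.1794]
tcp_rot: [0.139, 3.135, 0.003]
contact_force: [-0.2, -0.6, 6.8]
finger_gap: 0.533
gripper_force: 31.3
time: 28.02
eef_pos: [0.5454, 0.3874, 0.2954]
tcp_rot: [0.139, 3.134, 0.006]
contact_force: [-0.7, 1.3, -1.4]
finger_gap: 0.533
gripper_force: 31.1
[0.54537595 0.3873859  0.29543647] 84.92053390677333 [  0.02554199 -12.4298025   -0.23093045] 30.220533906773326
```

```bash
python3 -m crank '[{"gripper":40,"delta_pos":[0.05,-12.4,-0.2],"yaw":29.4},{"gripper":40,"delta_pos":[0.05,-12.4,-0.2],"yaw":29.4},{"gripper":40,"delta_pos":[0.05,-12.4,-0.2],"yaw":29.4},{"gripper":40,"delta_pos":[0.05,-12.4,-0.2],"yaw":29.4},{"gripper":40,"delta_pos":[0.05,-12.4,-0.2],"yaw":29.4},{"gripper":40,"delta_pos":[0.05,-12.4,-0.2],"yaw":29.4},{"gripper":40,"delta_pos":[0.05,-12.4,-0.2],"yaw":29.4},{"gripper":40,"delta_pos":[0.05,-12.4,1.5],"yaw":29.4},{"gripper":40,"delta_pos":[0.05,-12.4,2.4],"yaw":29.4},{"gripper":40,"delta_pos":[0.05,-12.4,2.8],"yaw":29.4},{"gripper":40,"delta_pos":[0.05,-12.4,2.8],"yaw":29.4}]'
python3 - <<'E'
from h import *
c=save('wrist','w8');p,h,q=head();print(p,h,get_obs()['contact_force'],tool(np.array([.5166,.0788,.222])-p))
E
```

```text
time: 29.4
eef_pos: [0.5161, 0.0794, 0.2218]
tcp_rot: [-0.928, -3.001, 0.0]
contact_force: [0.0, 0.3, -1.3]
finger_gap: 0.527
gripper_force: 32.2
[0.51633295 0.0792963  0.22211104] 55.61467219542032 [ 0.21341938 -0.30008604 -0.69041795] [-0.02002644 -0.01035149  0.00444116]
```

View pics/w8.png

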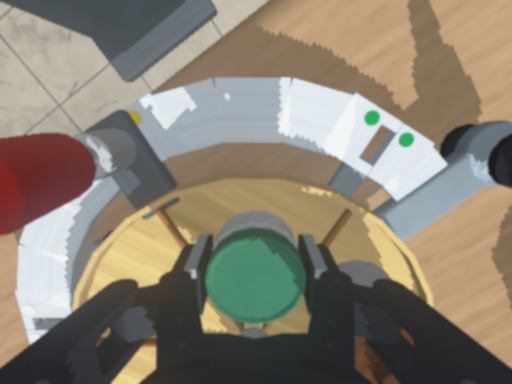

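The tin sits centred in the bay between the strips ending at (180,240) and (340,225). I'll lower until contact, then release.

```bash
python3 -m crank '[{"gripper":40,"delta_pos":[0,0,0.04],"yaw":0},{"gripper":40,"delta_pos":[0,0,0.08],"yaw":0},{"gripper":40,"delta_pos":[0,0,0.08],"yaw":0}]'
```

```text
time: 29.82
eef_pos: [0.5163, 0.0785, 0.2207]
tcp_rot: [0.931, 3.0, 0.002]
contact_force: [-0.8, 2.1, 4.2]
finger_gap: 0.527
gripper_force: 32.6
```

```bash
python3 -m crank '[{"gripper":58,"delta_pos":[0,0,0],"yaw":0},{"gripper":63,"delta_pos":[0,0,0],"yaw":0},{"gripper":63,"delta_pos":[0,0,0],"yaw":0},{"gripper":63,"delta_pos":[0,0,-1],"yaw":0},{"gripper":63,"delta_pos":[0,0,-3],"yaw":0},{"gripper":63,"delta_pos":[0,0,-4.4],"yaw":0},{"gripper":63,"delta_pos":[0,0,-4.4],"yaw":0}]'
python3 - <<'E'
from h import *
c=save('wrist','w9');p,h,q=head();print(p,h,q)
print(max(blobs(c,'green',.078),key=lambda t:t[1]))
a=capture('scene');b=capture('side');print(blobs(a,'yellow')[-1],blobs(a,'red')[0])
print([x for x in blobs(b,'red')+blobs(b,'yellow') if -.5<x[2][1]<.1])
print(tool(np.array([.46,-.258,.325])-p))
E
```

```text
time: 30.7
eef_pos: [0.5169, 0.0783, 0.3331]
tcp_rot: [0.93, 2.995, 0.004]
contact_force: [0.6, 0.5, -1.1]
finger_gap: 0.627
gripper_force: 0.0
[0.51644376 0.07822184 0.33107876] 55.50823195048929 [ 1.50327736e-01  1.29323443e-01 -1.96735223e-01  1.24211092e+00
 -3.34554678e-05  7.52324328e-01]
(array([261.2, 197.5]), 1075, array([0.519, 0.082, 0.078]))
(array([332.1, 144.5]), 71, array([ 0.477, -0.4  ,  0.036])) (array([320. , 169.9]), 93, array([ 0.468, -0.256,  0.036]))
[(array([201.3, 187.3]), 55, array([0.437, 0.095, 0.036])), (array([236.9, 268.3]), 129, array([ 0.47 , -0.262,  0.036])), (array([251.8, 306.1]), 136, array([ 0.478, -0.405,  0.036]))]
[ -5.75513427 -12.36305047   0.24934917]
```

View pics/w9.png

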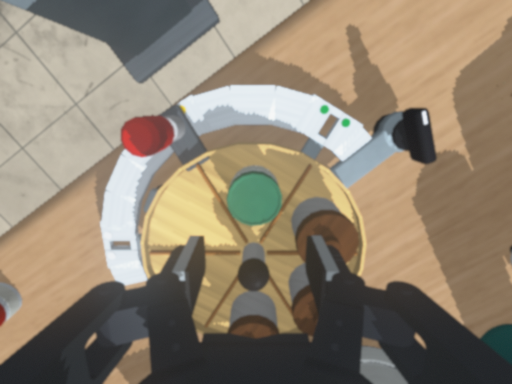

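The green tin stands upright, centred in its bay at (255,197). Next is the red tin.

```bash
python3 -m crank '[{"gripper":75,"delta_pos":[-6,-12.4,0],"yaw":-120},{"gripper":75,"delta_pos":[-6,-12.4,0],"yaw":-120},{"gripper":75,"delta_pos":[-6,-12.4,0],"yaw":-120},{"gripper":75,"delta_pos":[-6,-12.4,0],"yaw":-120},{"gripper":75,"delta_pos":[-6,-12.4,0],"yaw":-120},{"gripper":75,"delta_pos":[-6,-12.4,0],"yaw":-120},{"gripper":75,"delta_pos":[-6,-12.4,0],"yaw":-120},{"gripper":75,"delta_pos":[-6,-12.4,0],"yaw":-120},{"gripper":75,"delta_pos":[-6,-12.4,0.3],"yaw":-120},{"gripper":75,"delta_pos":[-6,-12.4,0.6],"yaw":-120},{"gripper":75,"delta_pos":[-6,-12.4,0.8],"yaw":-120},{"gripper":75,"delta_pos":[-6,-12.4,0.8],"yaw":-120}]'
python3 - <<'E'
from h import *
c=capture('wrist');p,h,q=head();print(p,h,q)
for g in blobs(c,'red'): print(g,tool(np.r_[g[2][:2],.178]-p))
for r in outline_of('wrist','tin_a_center')[:3]: print(r['p'],r['uv'],atz(c,r['uv'],.025),r['pixels'].sum())
E
```

```text
time: 32.35
eef_pos: [0.4636, -0.262, 0.3076]
tcp_rot: [2.138, -2.3, -0.006]
contact_force: [0.7, 0.7, 0.1]
finger_gap: 0.749
gripper_force: 0.0
[ 0.46368627 -0.26199787  0.307917  ] 176.05571961631085 [-5.14302983e-01  1.59015439e-01 -2.13339520e-01  1.20199251e+00
 -3.61432696e-05 -2.01625616e+00]
(array([248.5, 193.7]), 1976, array([ 0.468, -0.264,  0.036])) [ 0.07580739 -0.19438235  5.19597314]
0.66 [251.8, 192.2] [ 0.46537901 -0.26177644  0.025     ] 2332
```

```bash
python3 -m crank '[{"gripper":75,"delta_pos":[0.05,-0.16,1.5],"yaw":0},{"gripper":75,"delta_pos":[0.05,-0.16,3.5],"yaw":0},{"gripper":75,"delta_pos":[0.05,-0.16,4.8],"yaw":0},{"gripper":75,"delta_pos":[0.05,-0.16,5.15],"yaw":0},{"gripper":75,"delta_pos":[0.05,-0.16,5.15],"yaw":0},{"gripper":40,"delta_pos":[0.05,-0.16,5.15],"yaw":0},{"gripper":40,"delta_pos":[0.05,-0.16,5.15],"yaw":0},{"gripper":40,"delta_pos":[0.05,-0.16,5.15],"yaw":0},{"gripper":40,"delta_pos":[0.05,-0.16,5.15],"yaw":0},{"gripper":40,"delta_pos":[0.05,-0.16,5.15],"yaw":0}]' 30
python3 -m crank '[{"gripper":40,"delta_pos":[0,0,-1.5],"yaw":0},{"gripper":40,"delta_pos":[0,0,-3.5],"yaw":0},{"gripper":40,"delta_pos":[0,0,-4.9],"yaw":0},{"gripper":40,"delta_pos":[0,0,-4.9],"yaw":0}]'
python3 - <<'E'
from h import *
p,h,q=head();print(p,h,tool(np.array([.5681,-.0291,.30])-p), h-175.5)
E
```

```text
time: 33.7
eef_pos: [0.4688, -0.2642, 0.1829]
tcp_rot: [-2.132, 2.306, -0.005]
contact_force: [1.3, -0.0, 7.0]
finger_gap: 0.528
gripper_force: 31.4
time: 34.2
eef_pos: [0.4688, -0.2642, 0.3071]
tcp_rot: [-2.131, 2.305, -0.009]
contact_force: [-0.3, -0.6, -1.2]
finger_gap: 0.526
gripper_force: 31.4
[ 0.46878664 -0.26419404  0.30713921] 175.50447752832778 [-9.68695053 -3.22160452  0.27850932] 0.00447752832778292
```

```bash
python3 -m crank '[{"gripper":40,"delta_pos":[-9.69,-3.22,0],"yaw":0},{"gripper":40,"delta_pos":[-9.69,-3.22,0],"yaw":0},{"gripper":40,"delta_pos":[-9.69,-3.22,0],"yaw":0},{"gripper":40,"delta_pos":[-9.69,-3.22,0],"yaw":0},{"gripper":40,"delta_pos":[-9.69,-3.22,0],"yaw":0},{"gripper":40,"delta_pos":[-9.69,-3.22,0.2],"yaw":0},{"gripper":40,"delta_pos":[-9.69,-3.22,1.8],"yaw":0},{"gripper":40,"delta_pos":[-9.69,-3.22,2.8],"yaw":0},{"gripper":40,"delta_pos":[-9.69,-3.22,3.23],"yaw":0},{"gripper":40,"delta_pos":[-9.69,-3.22,3.23],"yaw":0}]'
python3 -m crank '[{"gripper":40,"delta_pos":[0,0,0.05],"yaw":0},{"gripper":40,"delta_pos":[0,0,0.08],"yaw":0},{"gripper":40,"delta_pos":[0,0,0.08],"yaw":0}]'
```

```text
time: 35.45
eef_pos: [0.5664, -0.0303, 0.2239]
tcp_rot: [2.13, -2.309, 0.001]
contact_force: [-3.9, -0.0, 6.3]
finger_gap: 0.526
gripper_force: 33.0
time: 35.83
eef_pos: [0.5663, -0.0303, 0.2239]
tcp_rot: [-2.13, 2.309, -0.002]
contact_force: [-8.7, -0.3, 19.0]
finger_gap: 0.529
gripper_force: 34.3
```

```bash
python3 -m crank '[{"gripper":40,"delta_pos":[0,0,-0.1],"yaw":0},{"gripper":40,"delta_pos":[0,0,-0.1],"yaw":0}]'
python3 -m crank '[{"gripper":58,"delta_pos":[0,0,0],"yaw":0},{"gripper":63,"delta_pos":[0,0,0],"yaw":0},{"gripper":63,"delta_pos":[0,0,0],"yaw":0},{"gripper":63,"delta_pos":[0,0,-1],"yaw":0},{"gripper":63,"delta_pos":[0,0,-3],"yaw":0},{"gripper":63,"delta_pos":[0,0,-4.2],"yaw":0},{"gripper":63,"delta_pos":[0,0,-4.2],"yaw":0}]'
python3 - <<'E'
from h import *
c=capture('wrist');p,h,q=head();print(p,h,q)
print(blobs(c,'red',.078,40),blobs(c,'green',.078,40),blobs(c,'yellow',.036,40))
for r in outline_of('wrist','tin_a_center')[:4]: print(r['p'],r['uv'],atz(c,r['uv'],.06),r['pixels'].sum())
a=capture('scene');b=capture('side')
print([x for x in blobs(a,'yellow')+blobs(a,'red') if -.5<x[2][1]<.1],[x for x in blobs(b,'red')+blobs(b,'yellow') if -.5<x[2][1]<.1])
E
```

```text
time: 36.08
eef_pos: [0.5671, -0.0298, 0.2239]
tcp_rot: [-2.131, 2.308, -0.001]
contact_force: [-1.8, -0.3, 5.7]
finger_gap: 0.53
gripper_force: 33.0
time: 36.95
eef_pos: [0.5681, -0.0285, 0.3312]
tcp_rot: [-2.131, 2.304, -0.006]
contact_force: [0.4, 0.4, -0.6]
finger_gap: 0.631
gripper_force: 0.0
[ 0.56762318 -0.02850549  0.32930595] 175.52346766583224 [-5.01796032e-02  2.15855487e-01 -9.67199159e-02  1.25610396e+00
  1.26313133e-05 -1.54284576e+00]
[(array([257.3, 201.5]), 2253, array([ 0.567, -0.03 ,  0.078])), (array([439.8, 292.1]), 1436, array([0.411, 0.068, 0.078]))] [(array([307.4, 307.2]), 458, array([0.529, 0.075, 0.078]))] []
0.93 [259.0, 202.3] [ 0.56618992 -0.02269481  0.06      ] 2687
0.72 [265.1, 239.7] [0.56329052 0.01369292 0.06      ] 27986
[(array([332.1, 144.4]), 68, array([ 0.477, -0.4  ,  0.036])), (array([266.1, 197.6]), 120, array([ 0.581, -0.051,  0.036])), (array([295. , 225.2]), 80, array([0.448, 0.004, 0.036]))] [(array([201.5, 187.8]), 50, array([0.437, 0.092, 0.036])), (array([243.3, 198.9]), 107, array([ 0.575, -0.005,  0.036])), (array([251.8, 306.1]), 138, array([ 0.478, -0.405,  0.036]))]
```

The red tin stands in its bay. Now the yellow one.

```bash
python3 - <<'E'
from h import *
p,h,q=head();print(tool(np.array([.472,-.400,.325])-p))
HS['blue']=((105,125),120);HS['orange']=((8,16),150)
b=capture('side')
for k in ('blue','orange'): print(k,[x for x in blobs(b,k,.036,40) if -.6<x[2][1]<.1 and x[2][0]<.62])
E
```

```text
[15.11080243  2.62434316  0.08759533]
blue [(array([278., 317.]), 162, array([ 0.548, -0.466,  0.036]))]
orange [(array([256.9, 335.8]), 171, array([ 0.463, -0.502,  0.036]))]
```

```bash
python3 -m crank '[{"gripper":75,"delta_pos":[15.1,2.6,0],"yaw":60},{"gripper":75,"delta_pos":[15.1,2.6,0],"yaw":60},{"gripper":75,"delta_pos":[15.1,2.6,0],"yaw":60},{"gripper":75,"delta_pos":[15.1,2.6,0],"yaw":60},{"gripper":75,"delta_pos":[15.1,2.6,0],"yaw":60},{"gripper":75,"delta_pos":[15.1,2.6,0],"yaw":60},{"gripper":75,"delta_pos":[15.1,2.6,0.4],"yaw":60},{"gripper":75,"delta_pos":[15.1,2.6,0.8],"yaw":60},{"gripper":75,"delta_pos":[15.1,2.6,0.8],"yaw":60},{"gripper":75,"delta_pos":[15.1,2.6,0.8],"yaw":60}]'
python3 - <<'E'
from h import *
c=capture('wrist');p,h,q=head();print(p,h,q)
for g in blobs(c,'yellow',.036,40): print(g,tool(np.r_[g[2][:2],.179]-p))
for r in outline_of('wrist','tin_a_center')[:4]: print(r['p'],r['uv'],atz(c,r['uv'],.025),r['pixels'].sum())
E
```

```text
time: 38.45
eef_pos: [0.4735, -0.3984, 0.3086]
tcp_rot: [0.697, -3.063, -0.0]
contact_force: [-0.6, -0.3, 0.1]
finger_gap: 0.747
gripper_force: 0.0
[ 0.47356394 -0.3986128   0.30894272] 115.63409884880059 [-6.99688735e-01  3.17421546e-01 -8.73054736e-03  1.24419449e+00
  7.94818652e-05 -1.14708819e+00]
(array([247. , 192.8]), 2053, array([ 0.475, -0.407,  0.036])) [ 0.09468851 -0.32535745  5.19780784]
```

```bash
python3 -m crank '[{"gripper":75,"delta_pos":[0.05,-0.28,1.5],"yaw":0},{"gripper":75,"delta_pos":[0.05,-0.28,3.5],"yaw":0},{"gripper":75,"delta_pos":[0.05,-0.28,4.8],"yaw":0},{"gripper":75,"delta_pos":[0.05,-0.28,5.15],"yaw":0},{"gripper":75,"delta_pos":[0.05,-0.28,5.15],"yaw":0},{"gripper":40,"delta_pos":[0.05,-0.28,5.15],"yaw":0},{"gripper":40,"delta_pos":[0.05,-0.28,5.15],"yaw":0},{"gripper":40,"delta_pos":[0.05,-0.28,5.15],"yaw":0},{"gripper":40,"delta_pos":[0.05,-0.28,5.15],"yaw":0},{"gripper":40,"delta_pos":[0.05,-0.28,5.15],"yaw":0}]' 30
python3 -m crank '[{"gripper":40,"delta_pos":[0,0,-1.5],"yaw":0},{"gripper":40,"delta_pos":[0,0,-3.5],"yaw":0},{"gripper":40,"delta_pos":[0,0,-4.9],"yaw":0},{"gripper":40,"delta_pos":[0,0,-4.9],"yaw":0}]'
python3 - <<'E'
from h import *
p,h,q=head();print(p,h,tool(np.array([.5112,.0100,.30])-p), h-115.5)
E
```

```text
time: 39.8
eef_pos: [0.4755, -0.4072, 0.182]
tcp_rot: [-0.693, 3.062, -0.005]
contact_force: [0.7, 1.2, 6.3]
finger_gap: 0.53
gripper_force: 31.3
time: 40.3
eef_pos: [0.4754, -0.4073, 0.3064]
tcp_rot: [-0.693, 3.06, -0.009]
contact_force: [0.7, -0.3, -1.3]
finger_gap: 0.527
gripper_force: 31.2
[ 0.4754466  -0.40729524  0.3064316 ] 115.50720876297613 [-8.47815555 14.45038518  0.18769537] 0.007208762976134153
```

```bash
python3 -m crank '[{"gripper":40,"delta_pos":[-8.48,14.45,0],"yaw":0},{"gripper":40,"delta_pos":[-8.48,14.45,0],"yaw":0},{"gripper":40,"delta_pos":[-8.48,14.45,0],"yaw":0},{"gripper":40,"delta_pos":[-8.48,14.45,0],"yaw":0},{"gripper":40,"delta_pos":[-8.48,14.45,0],"yaw":0},{"gripper":40,"delta_pos":[-8.48,14.45,0],"yaw":0},{"gripper":40,"delta_pos":[-8.48,14.45,0],"yaw":0},{"gripper":40,"delta_pos":[-8.48,14.45,0],"yaw":0},{"gripper":40,"delta_pos":[-8.48,14.45,1.5],"yaw":0},{"gripper":40,"delta_pos":[-8.48,14.45,2.6],"yaw":0},{"gripper":40,"delta_pos":[-8.48,14.45,3.1],"yaw":0},{"gripper":40,"delta_pos":[-8.48,14.45,3.1],"yaw":0}]'
python3 -m crank '[{"gripper":40,"delta_pos":[0,0,0.04],"yaw":0},{"gripper":40,"delta_pos":[0,0,0.1],"yaw":0},{"gripper":40,"delta_pos":[0,0,0.1],"yaw":0}]'
```

```text
time: 41.8
eef_pos: [0.5103, 0.01, 0.2243]
tcp_rot: [0.692, -3.063, -0.0]
contact_force: [-1.3, 0.2, 0.2]
finger_gap: 0.528
gripper_force: 32.9
time: 42.18
eef_pos: [0.5108, 0.0105, 0.2227]
tcp_rot: [-0.693, 3.063, -0.001]
contact_force: [0.0, -0.6, 2.4]
finger_gap: 0.526
gripper_force: 32.9
```

```bash
python3 -m crank '[{"gripper":58,"delta_pos":[0,0,0],"yaw":0},{"gripper":62,"delta_pos":[0,0,0],"yaw":0},{"gripper":62,"delta_pos":[0,0,0],"yaw":0},{"gripper":62,"delta_pos":[0,0,-1],"yaw":0},{"gripper":62,"delta_pos":[0,0,-3],"yaw":0},{"gripper":62,"delta_pos":[0,0,-4.4],"yaw":0},{"gripper":62,"delta_pos":[0,0,-4.4],"yaw":0}]'
python3 - <<'E'
from h import *
c=capture('wrist');p,h,q=head();print(p,h,q)
for k in ('red','green','yellow'): print(k,blobs(c,k,.078,40))
print('to pin',tool(np.array([.4345,.051,.331])-p),'yaw',h-85)
E
```

```text
time: 43.05
eef_pos: [0.5114, 0.0107, 0.3353]
tcp_rot: [-0.692, 3.059, -0.002]
contact_force: [-0.5, -0.1, -0.0]
finger_gap: 0.626
gripper_force: 0.0
[0.51094805 0.01067193 0.33337099] 115.51347435029335 [ 2.08709304e-02  1.07615395e-01 -2.16391761e-01  1.24404889e+00
  5.25568155e-05 -4.24424490e-01]
red [(array([360.2, 133.4]), 1564, array([0.43 , 0.059, 0.078])), (array([188.6, 229.6]), 1409, array([ 0.561, -0.03 ,  0.078]))]
green [(array([326.9, 228.5]), 1030, array([0.51 , 0.075, 0.078]))]
yellow [(array([255.7, 197.7]), 2361, array([0.511, 0.009, 0.078]))]
to pin [2.06514068 2.77303679 0.08664192] yaw 30.51347435029335
```

All three tins are standing in their bays. Back to the pin.

```bash
python3 -m crank '[{"gripper":60,"delta_pos":[2.06,2.77,0],"yaw":30.5},{"gripper":60,"delta_pos":[2.06,2.77,0],"yaw":30.5},{"gripper":60,"delta_pos":[2.06,2.77,0],"yaw":30.5},{"gripper":60,"delta_pos":[2.06,2.77,0],"yaw":30.5},{"gripper":60,"delta_pos":[2.06,2.77,0],"yaw":30.5}]'
python3 - <<'E'
from h import *
c=capture('wrist');p,h,q=head();print(p,h,q)
print(blobs(c,'red',.126,200))
for r in outline_of('wrist','pin_knob')[:2]: print(r['p'],r['uv'],atz(c,r['uv'],.105))
E
```

```text
time: 43.72
eef_pos: [0.4343, 0.0509, 0.3314]
tcp_rot: [-0.133, -3.137, 0.0]
contact_force: [-0.1, -0.5, -1.1]
finger_gap: 0.598
gripper_force: 0.0
[0.43439068 0.05083145 0.33159308] 85.11443503159464 [ 1.16488658e-01 -2.80806336e-02 -3.62331192e-01  1.23766058e+00
 -2.15879362e-06  2.01757977e-01]
[(array([252.1, 217.8]), 967, array([0.429, 0.048, 0.126]))]
0.66 [254.1, 213.5] [0.43405385 0.04847324 0.105     ]
0.43 [209.0, 319.6] [0.52296657 0.00403578 0.105     ]
```

```bash
python3 -m crank '[{"gripper":60,"delta_pos":[0,0,1.5],"yaw":0},{"gripper":60,"delta_pos":[0,0,2.65],"yaw":0},{"gripper":60,"delta_pos":[0,0,2.65],"yaw":0},{"gripper":15,"delta_pos":[0,0,2.65],"yaw":0},{"gripper":15,"delta_pos":[0,0,2.65],"yaw":0},{"gripper":15,"delta_pos":[0,0,2.65],"yaw":0},{"gripper":15,"delta_pos":[0,0,2.65],"yaw":0}]' 40
python3 -m crank '[{"gripper":15,"delta_pos":[0,0,-0.2],"yaw":0},{"gripper":15,"delta_pos":[0,0,-0.4],"yaw":0},{"gripper":15,"delta_pos":[0,0,-0.5],"yaw":0},{"gripper":15,"delta_pos":[0,0,-0.5],"yaw":0}]'
python3 - <<'E'
from h import *
p,h,q=head();print(p,h)
C=np.array([.5735,.0397]);a=np.radians(-60);r=p[:2]-C
print(np.linalg.norm(r),tool(np.r_[np.array([[np.cos(a),-np.sin(a)],[np.sin(a),np.cos(a)]])@r-r,0]))
E
```

```text
time: 44.7
eef_pos: [0.4348, 0.051, 0.2674]
tcp_rot: [0.136, 3.136, 0.0]
contact_force: [-1.1, -1.0, 6.8]
finger_gap: 0.278
gripper_force: 39.4
time: 45.2
eef_pos: [0.4348, 0.051, 0.2786]
tcp_rot: [0.137, 3.137, 0.0]
contact_force: [5.6, 0.0, -6.4]
finger_gap: 0.28
gripper_force: 39.5
[0.43482017 0.05099204 0.27858825] 85.0131662586345
0.13913879542837743 [-2.75481675e+00  4.83594235e+00  3.65420887e-03]
```

```bash
python3 -m crank '[{"gripper":15,"delta_pos":[-0.01,0.25,0],"yaw":2.5},{"gripper":15,"delta_pos":[-0.03,0.6,0],"yaw":6},{"gripper":15,"delta_pos":[-0.08,0.97,0],"yaw":10},{"gripper":15,"delta_pos":[-0.19,1.45,0],"yaw":15},{"gripper":15,"delta_pos":[-0.33,1.92,0],"yaw":20},{"gripper":15,"delta_pos":[-0.52,2.37,0],"yaw":25},{"gripper":15,"delta_pos":[-0.74,2.8,0],"yaw":30},{"gripper":15,"delta_pos":[-1.0,3.21,0],"yaw":35},{"gripper":15,"delta_pos":[-1.3,3.6,0],"yaw":40},{"gripper":15,"delta_pos":[-1.63,3.96,0],"yaw":45},{"gripper":15,"delta_pos":[-1.99,4.29,0],"yaw":50},{"gripper":15,"delta_pos":[-2.2,4.45,0],"yaw":53}]'
python3 -m crank '[{"gripper":15,"delta_pos":[-0.41,0.24,0],"yaw":4},{"gripper":15,"delta_pos":[-0.65,0.36,0],"yaw":7},{"gripper":15,"delta_pos":[-0.65,0.36,0],"yaw":7}]'
python3 - <<'E'
from h import *
p,h,q=head();C=np.array([.5735,.0397]);r=p[:2]-C
print(p,h,np.linalg.norm(r),np.degrees(np.arctan2(r[1],r[0])))
E
```

```text
time: 46.7
eef_pos: [0.4988, 0.1564, 0.2774]
tcp_rot: [1.526, 2.746, -0.006]
contact_force: [3.1, -4.8, -7.2]
finger_gap: 0.278
gripper_force: 39.7
time: 47.08
eef_pos: [0.511, 0.1529, 0.276]
tcp_rot: [-1.668, -2.635, -0.011]
contact_force: [-18.1, 33.2, -6.7]
finger_gap: 0.282
gripper_force: 40.0
[0.51097411 0.15285829 0.27602912] 25.32441904770212 0.12928374041507262 118.92295015665738
```

```bash
python3 -m crank '[{"gripper":15,"delta_pos":[0.35,0.12,0],"yaw":0},{"gripper":15,"delta_pos":[0.69,0.25,0],"yaw":0},{"gripper":15,"delta_pos":[0.69,0.25,0],"yaw":0}]'
python3 - <<'E'
from h import *
p,h,q=head();C=np.array([.5735,.0397]);r=p[:2]-C
print(p,h,np.linalg.norm(r),np.degrees(np.arctan2(r[1],r[0])))
c=capture('wrist')
for k in ('red','green','yellow'): print(k,blobs(c,k,.078,40))
E
```

```text
time: 47.45
eef_pos: [0.5141, 0.1643, 0.2778]
tcp_rot: [1.686, 2.643, -0.011]
contact_force: [8.6, -14.6, -7.0]
finger_gap: 0.278
gripper_force: 39.8
[0.51410054 0.16427371 0.27780318] 24.92161507892427 0.13801051981668713 115.49282252902553
red [(array([255.3, 260.2]), 2642, array([0.524, 0.14 , 0.078])), (array([155.2, 365.2]), 177, array([0.494, 0.028, 0.078]))]
green [(array([280.5, 323. ]), 323, array([0.561, 0.102, 0.078]))]
yellow [(array([231.7, 320.2]), 595, array([0.529, 0.089, 0.078]))]
```

```bash
python3 -m crank '[{"gripper":15,"delta_pos":[-0.15,0,0],"yaw":0},{"gripper":15,"delta_pos":[-0.15,0,0],"yaw":0}]'
python3 -m crank '[{"gripper":15,"delta_pos":[0,0,0.2],"yaw":0},{"gripper":15,"delta_pos":[0,0,0.35],"yaw":0},{"gripper":15,"delta_pos":[0,0,0.47],"yaw":0},{"gripper":15,"delta_pos":[0,0,0.47],"yaw":0},{"gripper":15,"delta_pos":[0,0,0.47],"yaw":0}]'
python3 - <<'E'
from h import *
p,h,q=head();C=np.array([.5735,.0397]);r=p[:2]-C
print(p,h,np.linalg.norm(r),np.degrees(np.arctan2(r[1],r[0])))
E
```

```text
time: 47.75
eef_pos: [0.5148, 0.1624, 0.2778]
tcp_rot: [-1.688, -2.649, 0.003]
contact_force: [2.1, -1.8, -6.2]
finger_gap: 0.28
gripper_force: 39.8
time: 48.38
eef_pos: [0.5145, 0.1625, 0.2678]
tcp_rot: [1.687, 2.649, -0.001]
contact_force: [-2.6, -6.4, 3.3]
finger_gap: 0.284
gripper_force: 41.0
[0.51449044 0.16250595 0.2677523 ] 25.014253102814177 0.13624767839239996 115.66477943967485
```

```bash
python3 -m crank '[{"gripper":50,"delta_pos":[0,0,0],"yaw":0},{"gripper":50,"delta_pos":[0,0,0],"yaw":0},{"gripper":50,"delta_pos":[0,0,-1],"yaw":0},{"gripper":50,"delta_pos":[0,0,-3],"yaw":0},{"gripper":50,"delta_pos":[1,0,-4],"yaw":0},{"gripper":50,"delta_pos":[1,0,-4.2],"yaw":0},{"gripper":50,"delta_pos":[1,0,-4.2],"yaw":0},{"gripper":50,"delta_pos":[1,0,-4.2],"yaw":0}]'
python3 - <<'E'
from h import *
c=save('wrist','w10');a=capture('scene');b=capture('side')
print(head())
A=blobs(a,'red');B=blobs(b,'red')
for i in A:
  for j in B:
    t=tri(a,i[0],b,j[0])
    if t[1]<.005: print(t)
for k in ('red','green','yellow'): print(k,blobs(c,k,.078,40))
for n,cc in (('scene',a),('side',b)):
  for t in ('mug','tuna','honey','caddy'):
    for r in outline_of(n,t)[:1]: print(n,t,round(r['p'],2),r['uv'])
E
```

```text
time: 49.38
eef_pos: [0.5043, 0.1852, 0.3704]
tcp_rot: [-1.688, -2.648, 0.002]
contact_force: [-0.2, 0.3, 0.3]
finger_gap: 0.497
gripper_force: 0.0
(array([0.50437676, 0.18514807, 0.37073606]), np.float64(24.980522341433815), array([ 3.51812058e-01,  1.51615122e-01, -8.37716963e-02,  1.33709117e+00,
       -1.88196567e-06,  1.48661614e+00]))
(array([0.51056439, 0.00756458, 0.08080882]), np.float64(0.004865881778100776))
(array([0.51330029, 0.16633813, 0.10606775]), np.float64(0.0011073650392383956))
red [(array([255.8, 223.6]), 709, array([0.52 , 0.151, 0.078])), (array([209.1, 322.3]), 281, array([0.523, 0.024, 0.078]))]
green [(array([508.3, 272.1]), 174, array([0.778, 0.212, 0.078])), (array([288.7, 287.1]), 381, array([0.581, 0.1  , 0.078]))]
yellow [(array([216.4, 280.4]), 217, array([0.51 , 0.076, 0.078]))]
scene mug 0.6 [162.3, 282.4]
scene tuna 0.67 [251.5, 245.3]
scene caddy 0.58 [252.5, 229.5]
side tuna 0.91 [306.3, 301.3]
side honey 0.84 [313.9, 262.5]
side caddy 0.71 [309.5, 231.6]
```

View pics/w10.png

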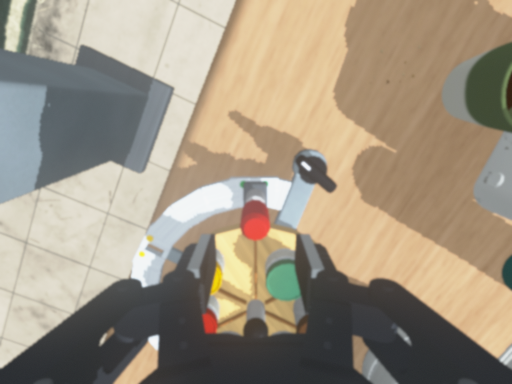

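The pin stands at the green hole with the tins in place. A light touch on the knob top should confirm the pin is home; contact is expected at TCP 0.2995 if so, 0.3075 if it is riding on the plate.

```bash
f(){ grep -E "eef|contact"; }
python3 -m crank '[{"gripper":0,"delta_pos":[-0.84,0,0],"yaw":0},{"gripper":0,"delta_pos":[-0.84,0,1],"yaw":0},{"gripper":0,"delta_pos":[-0.84,0,2.2],"yaw":0},{"gripper":0,"delta_pos":[-0.84,0,2.5],"yaw":0},{"gripper":0,"delta_pos":[-0.84,0,2.5],"yaw":0}]'|f
python3 -m crank '[{"gripper":0,"delta_pos":[0,0,0.1],"yaw":0},{"gripper":0,"delta_pos":[0,0,0.24],"yaw":0},{"gripper":0,"delta_pos":[0,0,0.24],"yaw":0}]'|f
python3 -m crank '[{"gripper":0,"delta_pos":[0,0,0.04],"yaw":0},{"gripper":0,"delta_pos":[0,0,0.1],"yaw":0},{"gripper":0,"delta_pos":[0,0,0.1],"yaw":0}]'|f
```

```text
eef_pos: [0.5132, 0.1665, 0.3094]
contact_force: [0.9, -0.3, -0.2]
eef_pos: [0.5133, 0.1665, 0.3034]
contact_force: [-0.9, -0.1, 0.3]
eef_pos: [0.5132, 0.1665, 0.3006]
contact_force: [-0.1, -0.5, -0.3]
```

There is no contact down to 0.3006, so the pin is home. I'll retreat and hand in.

```bash
python3 -m crank '[{"gripper":0,"delta_pos":[0,0,-2],"yaw":0},{"gripper":0,"delta_pos":[2,0,-4],"yaw":0},{"gripper":0,"delta_pos":[2,0,-4],"yaw":0},{"gripper":0,"delta_pos":[2,0,-4],"yaw":0}]'
python3 -c "
from workcell import *
print(hand_in())"
```

```text
time: 51.8
eef_pos: [0.492, 0.2121, 0.4008]
tcp_rot: [1.686, 2.65, 0.001]
contact_force: [-0.8, -0.4, -0.2]
finger_gap: 0.001
gripper_force: 0.0
the job is handed in; nothing more can be done
None
```

The job is handed in, but the verdict isn't known: the foot reads about 3.40 by touch (first overscrewed to about 4.6 because the screw did not start at 0, then backed off), the three tins stand in their bays, the pin is home at the green hole (to within about 1 mm by touch), and the mug, food tin, honey jar and tea caddy were not touched.

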